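# Fold back the bifold cover of a specimen case and take the lid off the canister inside

## Task

Fold the specimen case's bifold cover all the way back so that its two panels stand flat against each other (the pull at its middle joint serves to raise it off flat, the bar to push it the rest of the way); bring it home gently, without squeezing it or leaning on it there. Then take the lid of the canister inside by its lug, tip that side up while the opposite edge stays on the rim, lift the lid off and lower it (do not drop it) flat into the white tray, lug upwards. Leave the canister standing in its place in the case and do not disturb the glassware round about.

Things in the scene. Friction and masses are not known exactly. Their poses are not given: they have to be found in the camera images.
- case: Fixed grey open-topped case, 190 (x) x 212 (y) x 110 mm high, walls 6 mm. Origin: centre of its underside, z up. Inner floor 6 mm above the table. Its metal cover has two panels: A is hinged on the rim at the case's +y side, B is hinged to A at the middle (the knuckle). As the cover folds, the knuckle rises and B's free edge slides at rim height from the -y side to the +y side.
- cover (a joint): Fold angle, rad: slope of both panels above level (A rises to the knuckle, B falls back as steeply; they are linked). 0 = flat; starts below 0.08; 1.55 = hard stop, panels upright and flat together at the +y side. Stiff hinges: stays where left. Below 0.11 pushing the bar towards +y only presses it flatter (dead centre): lift it by the pull first. Lifting there takes 4 to 9 N.
- rim_hinge (a point): Middle of panel A's hinge line on the rim: case frame (0, +100, 111) mm. The hinge runs along the case's x.
- knuckle (a point): Middle of the hinge line between the panels, on their undersides; 100 mm from the rim hinge. When folded it stands 211 mm above the table: a tool pushing low at the bar should lean back towards the case's -y side (about 35 degrees) to clear panel B. Panels: 100 mm wide hinge to edge, 186 mm long along the case's x, 5 mm thick, lying outside (above) their hinge lines.
- pull (a point): Middle of the top of the pull: an upright steel fin on panel A's outer face beside the knuckle, 40 mm long (along the case's x), 8 mm thick, 28 mm high above the panel's outer face, its middle 88 mm from the rim hinge line. Pinch it from above across its thickness. It turns with panel A about the rim hinge, so it leans towards the case's +y as it rises and cannot be followed all the way.
- bar (a point): Centre of the bar handle on panel B's outer face: steel, 10 mm in diameter, 100 mm long along the case's x, axis 20 mm from panel B's underside, 20 mm in from the free edge (10 mm clear gap). Height 130 to 140 mm; folded: about y = +76 mm in the case frame. Raised to 0.5, it moves to +y with 2 to 5 N until the stop is felt; above 1.45 a push or squeeze of over 40 N on the cover harms it.
- canister: Loose round steel canister standing on the case's floor, 86 mm in diameter, 62 mm high, wall 4 mm, about 0.8 kg. Origin: centre of its underside, z up.
- lid: Loose round steel lid seated on the canister's rim, 94 mm in diameter, disc 5 mm thick, about 0.12 kg, with a plug 72 mm in diameter reaching 7 mm down into the mouth with 3 mm play all round. Origin: centre of the disc's underside (the plane that rests on the rim); z up, x towards the lug. It is too wide to grip across. In the tray it stands on its plug.
- lug (a point): Middle of the top of the lid's lug: an upright steel fin standing on the disc close to the edge, 26 mm long (along the lid's x, from 19 to 45 mm off centre), 10 mm thick (along the lid's y), 28 mm high above the disc's top. Pinch it from above across its thickness.
- tray: Fixed shallow white square tray, 150 x 150 mm, 18 mm high, walls and floor 4 mm. Origin: centre of its underside. The lid goes flat on its floor.
- rack: Bystander: white test-tube rack with stoppered tubes, 70 x 190 mm, 113 mm high. Leave alone.
- flask: Bystander: brown glass bottle, 60 mm in diameter, 150 mm high. Leave alone.
- jar: Bystander: small glass jar, 56 mm in diameter, 65 mm high. Leave alone.
Not all that is in view belongs to the job. Of the things that look like the tray, the largest one is meant.

How it is judged:
By the outcome, as a careful person would: the job done as asked, in the order asked, and still so for the second after the job is handed in, with the robot touching nothing.
It also fails if it takes over 72 s, if anything falls off the work surface, if the arm or the gripper's body presses on something with over 40 N, if the wrist force passes 120 N, or if a joint passes its speed limit or range.

## Robot

A 6-joint arm with a two-finger parallel gripper is mounted at the origin on the work surface. World frame = base frame: x ahead of the robot, y to its left, z up, the work surface at z = 0. Lengths are in m, angles in degrees, forces in N, time in s.
With the tool pointing down it reaches from about 0.375 to 0.9 m from the base axis. Payload 3.1 kg.
Tool frame: the origin (TCP) lies where the fingers leave the gripper's body, on its centre line; the fingertips stand bot.tips_ahead ahead of it and the grasp point (between the pads) lies 51 mm ahead of it (bot.tips_ahead is the distance from the TCP to the fingertips, in m); z points along the fingers, x is the direction in which the jaws open and shut, and the axes are right-handed (so a half turn about z gives the same grasp; the last joint's range is limited). The gripper opens to 87 mm and grips with 3 to 60 N. Pads are 19 mm wide; open, the fingers measure 117 mm over their backs; the gripper's body (75 mm by 190 mm) begins 51 mm behind the grasp point.
Start: joints at [52.913, 30.224, 82.088, -0, 67.689, -10.227], TCP at [0.282, 0.558, 0.292] pointing down, gripper open.
Joint ranges: [-176.69, 176.69], [-43.24, 126.21], [12.49, 139.97], [-82, 262], [0, 151.66], [-163.58, 163.58]. Speed limits (degrees/s): [159.86, 159.86, 180, 180, 180, 180].

## Interface

Orientations are given as a 3x3 rotation matrix whose columns are the frame's x, y, z axes.
In Python, from rig import bot, vision, nets gives the robot as it stands.
- The arm moves only by the tool play_rows, never from a script. Its argument "series" is a list of rows, each an object of numbers: "tx", "ty", "tz": the shift along the world's x, y, z as a fraction of full scale; "turn": the turn about the world's z as a fraction of full scale. A call has 1 to 10 rows; each row shifts and turns the commanded pose from where the row before left it; what a row does not reach is not made up. Full scale, the value 1, is 0.8 m for a shift and 60 degrees for a turn. A row lasts 1/10 s, in which the tool goes at most 50 mm and 8.59 degrees, less where a joint would pass 70% of its speed; a pose out of reach is approached as far as the arm can. A call with a number of a shift or a turn outside -1 to 1 is refused whole. A call with a gripper value outside its range is refused whole. "gripper" is the opening, from 0 (shut) to 1 (fully open), set as the call begins (left out, the last holds). The fingers move at their own pace and stop on an object; the grip force is fixed at half the most. Time passes only in rows, so rows that do not move let the fingers close. It gives the time, the measured TCP pose, the force and the opening at its end, in the units of the state.
- bot.read_state(): the state, without advancing time (a new reading comes with each control period).
- vision.capture(name): name is "scene" or "top" or "wrist"; returns a dict with "pixels" (384x512x3 uint8, blue, green, red), "fx", "fy", "cx", "cy" (pixels), "extrinsics" (4x4, takes a point from camera to world coordinates). Camera axes: x right, y down, z forward; pixel columns grow to the right and rows downward; lengths in m; the calibration is good to about 2 mm. A picture is of the moment at which its call begins. There is no depth.
- bot.hand_in(): hands the job in, once; it reports no verdict.
Trained networks look in a picture, given as the dict that the camera call returned (one of the last four; its "shot" number tells which), for a name from the list of things; names that differ only in an ending like _2 or _b are one class to them, and where a whole thing is asked for, a point or a joint stands for the part that bears it (a point fixed in the world has none). Each returns a list of dicts, best first, with "confidence" (0 to 1); they miss things now and then, are a little off and sometimes report something else, mostly with a low value. They report only what shows in the picture. A call takes as long as a camera call. They do not tell look-alikes from the thing itself.
- nets.look_for(picture, query): "at" ([column, row] as shares, 0 to 1, of the picture: columns of its width, rows of its height, amid what is visible of it).
- nets.masks_of(picture, query): "region" (384x512 bool, what is visible of it) and "at" ([column, row] as shares, 0 to 1, of the picture: columns of its width, rows of its height, amid what is visible of it).
The state is a dict: "time_s": time; "joint_positions": joint angles; "qvel": joint speeds; "tau": joint torques, N m; "position": TCP position; "tcp_rot": TCP orientation; "force": force on the tool from outside, world axes, zero at the start; "moment": the same for the moment, N m; "opening": opening from 0.0 (shut) to 1.0 (fully open).
Only numpy, scipy, OpenCV 4.12 (cv2) and the standard library are available. Lean on these libraries where they do the work, as an engineer would, in place of code of your own. Each camera call takes 0.05 s, during which the arm holds its last target.

## Working session

There is one attempt and no reset: what is moved stays moved. The work goes in short steps, Python scripts to look and compute and a tool call to move; the robot and the scene stay as the last step left them, time stands still between calls to the robot, and variables do not carry over. Pictures are saved under pics/ and viewed, and the job is handed in when it is done.

Besides the shell and the picture viewer there is one more tool, called after "Request:" as name(argument=value, ...), one argument or row to a line, values as JSON. play_rows: Moves the arm, as the interface text tells. Shift numbers are shares of 0.8 m and turn numbers shares of 60 degrees, none past 1 either way. Its arguments: {"type":"object","properties":{"series":{"type":"array"},"gripper":{"type":"number"}},"required":["series"]}

```bash
ls; mkdir -p pics; cat > h.py <<'E'
import numpy as np, cv2
from rig import bot, vision, nets
def save(p,name,scale=1):
    im=p["pixels"]; im=cv2.resize(im,None,fx=scale,fy=scale) if scale!=1 else im
    cv2.imwrite(f"pics/{name}.png",im)
def ray(p,uv):
    E=np.array(p["extrinsics"]); d=np.array([(uv[0]-p["cx"])/p["fx"],(uv[1]-p["cy"])/p["fy"],1.])
    return E[:3,3],E[:3,:3]@d
def onz(p,uv,z):
    o,d=ray(p,uv); return o+d*(z-o[2])/d[2]
def proj(p,X):
    E=np.array(p["extrinsics"]); c=E[:3,:3].T@(np.array(X)-E[:3,3]); return np.array([p["fx"]*c[0]/c[2]+p["cx"],p["fy"]*c[1]/c[2]+p["cy"]])
def tri(obs):
    A=np.zeros((3,3));b=np.zeros(3);L=[]
    for p,uv in obs:
        o,d=ray(p,uv);d=d/np.linalg.norm(d);M=np.eye(3)-np.outer(d,d);A+=M;b+=M@o;L.append((o,M))
    X=np.linalg.solve(A,b); return X,[1000*np.linalg.norm(M@(X-o)) for o,M in L]
E
python3 - <<'E'
from h import *
print(bot.tips_ahead); s=bot.read_state(); print({k:np.round(v,3).tolist() for k,v in s.items()})
P={}
for n in ["scene","top","wrist"]:
    p=vision.capture(n); P[n]=p; save(p,n+"0",1.5); print(n,p["fx"],np.round(p["extrinsics"],3).tolist())
for n in P:
    for q in ["case","pull","bar","tray","knuckle","rim_hinge","canister","lid","lug","rack","flask","jar"]:
        try: print(n,q,[(np.round(np.array(d["at"])*[512,384],1).tolist(),round(d["confidence"],2)) for d in nets.look_for(P[n],q)][:4])
        except Exception as e: print(n,q,e)
E
```

```text
pics
0.0697
{'time_s': 0.0, 'joint_positions': [52.913, 30.278, 82.157, 0.0, 67.689, -10.228], 'qvel': [0.129, -0.066, 0.003, 0.148, -0.043, 0.081], 'tau': [-0.001, -44.004, -17.659, 0.063, 0.058, -0.0], 'position': [0.282, 0.557, 0.291], 'tcp_rot': [[0.452, 0.892, -0.001], [0.892, -0.452, -0.002], [-0.002, -0.0, -1.0]], 'force': [-0.399, -0.535, -0.797], 'moment': [-0.061, 0.02, -0.008], 'opening': 1.005}
scene 393.40097579051263 [[0.621, 0.609, -0.493, 1.102], [0.784, -0.488, 0.384, -0.495], [-0.006, -0.625, -0.78, 1.021], [0.0, 0.0, 0.0, 1.0]]
top 356.01408747743636 [[-0.009, -0.99, 0.138, 0.352], [-1.0, 0.008, -0.009, -0.014], [0.008, -0.138, -0.99, 1.2], [0.0, 0.0, 0.0, 1.0]]
wrist 280.58045324433346 [[0.452, 0.85, 0.271, 0.207], [0.892, -0.43, -0.139, 0.596], [-0.002, 0.305, -0.952, 0.384], [0.0, 0.0, 0.0, 1.0]]
scene case [([287.6, 184.3], 0.81), ([278.4, 180.6], 0.18)]
scene pull [([286.2, 170.8], 0.92), ([275.5, 178.2], 0.63), ([174.9, 240.7], 0.58)]
scene bar [([275.5, 178.8], 0.69)]
scene tray [([118.1, 292.6], 0.82), ([173.9, 242.9], 0.76), ([156.6, 194.0], 0.63), ([367.0
[... 257 characters left out ...]
[269.6, 277.3], 0.63)]
scene jar [([327.7, 239.5], 0.58)]
top case [([226.2, 186.7], 0.7)]
top pull [([230.0, 183.4], 0.9), ([343.0, 207.7], 0.72)]
top bar [([242.1, 180.9], 0.97)]
top tray [([328.7, 269.8], 0.88), ([344.0, 208.5], 0.63), ([402.0, 198.6], 0.6), ([237.2, 125.0], 0.34)]
top knuckle [([245.9, 181.0], 0.69)]
top rim_hinge [([225.3, 182.1], 0.61)]
top canister []
top lid [([227.7, 184.0], 0.26)]
top lug []
top rack [([104.7, 192.1], 0.95)]
top flask [([302.0, 123.7], 0.84)]
top jar []
wrist case []
wrist pull []
wrist bar []
wrist tray []
wrist knuckle []
wrist rim_hinge []
wrist canister []
wrist lid []
wrist lug []
wrist rack [([285.5, 314.0], 0.89)]
wrist flask []
wrist jar []
```

View pics/scene0.png

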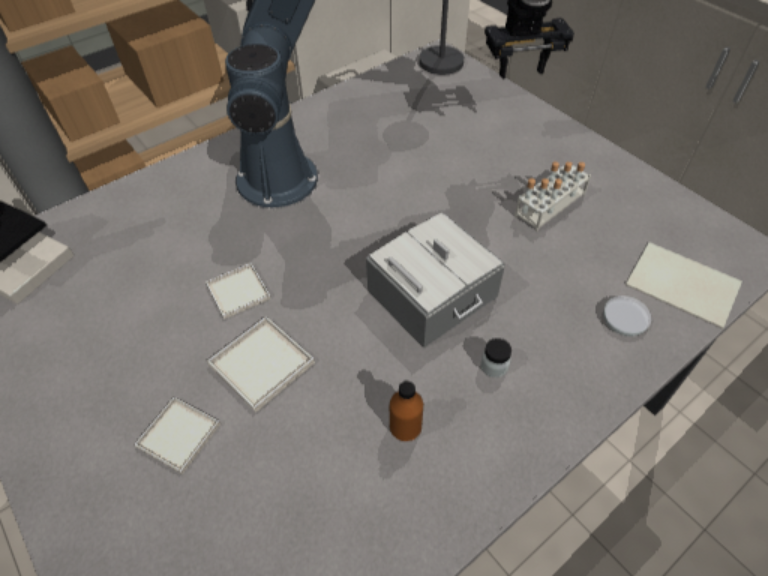

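View pics/top0.png

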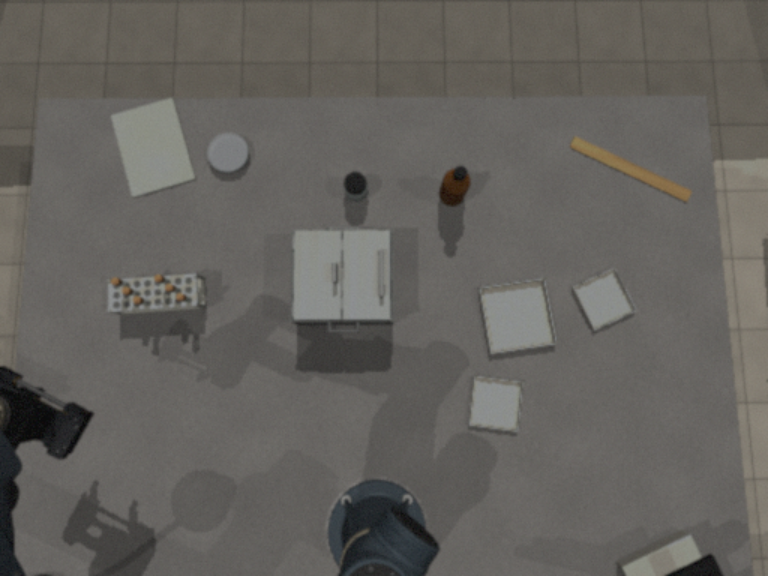

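View pics/wrist0.png

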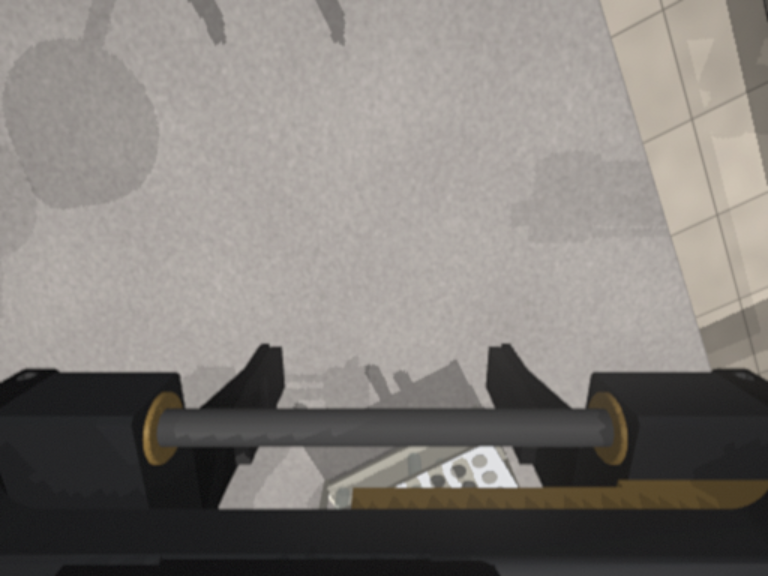

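```bash
python3 - <<'E'
from h import *
P={n:vision.capture(n) for n in ["scene","top"]}
import pickle; pickle.dump({k:{a:v[a] for a in ["pixels","fx","fy","cx","cy","extrinsics"]} for k,v in P.items()},open("p0.pkl","wb"))
for n,q,box in [("top","case",(185,145,270,220)),("scene","case",(235,135,345,235))]:
    x0,y0,x1,y1=box; im=P[n]["pixels"][y0:y1,x0:x1]; cv2.imwrite(f"pics/{n}crop1.png",cv2.resize(im,None,fx=7,fy=7,interpolation=cv2.INTER_CUBIC))
for n in P:
    for q in ["pull","bar","tray","case"]:
        for d in nets.masks_of(P[n],q)[:4]:
            m=d["region"].astype(np.uint8); r=cv2.minAreaRect(np.argwhere(m)[:,::-1].astype(np.float32)); print(n,q,round(d["confidence"],2),np.round(np.array(d["at"])*[512,384],1),m.sum(),np.round(cv2.boxPoints(r),1).tolist())
E
```

```text
scene pull 0.69 [286.1 169.2] 3113 [[245.3000030517578, 169.5], [304.6000061035156, 129.89999389648438], [334.79998779296875, 175.1999969482422], [275.5, 214.6999969482422]]
scene pull 0.28 [286.7 184.2] 5183 [[232.5, 181.5], [287.0, 127.0], [343.0, 183.0], [288.5, 237.5]]
scene bar 0.57 [277.2 178.3] 1666 [[245.5, 170.60000610351562], [266.70001220703125, 148.0], [310.70001220703125, 189.1999969482422], [289.3999938964844, 211.89999389648438]]
scene tray 0.79 [157.4 196. ] 963 [[136.0, 187.3000030517578], [168.6999969482422, 172.39999389648438], [180.39999389648438, 198.10000610351562], [147.6999969482422, 213.0]]
scene tray 0.64 [118.5 294. ] 1542 [[89.0999984741211, 295.79998779296875], [116.9000015258789, 259.29998779296875], [146.39999389648438, 281.8999938964844], [118.69999694824219, 318.29998779296875]]
scene tray 0.17 [329.5 236.9] 415 [[321.0, 225.0], [340.0, 225.0], [340.0, 250.0], [321.0, 250.0]]
scene case 0.94 [288.6 183.8] 5097 [[235.10000610351562, 177.5], [302.6000061035156, 130.0], [343.79998779296875, 188.5], [276.3999938964844, 236.10000610351562]]
top pull 0.75 [
[... 310 characters left out ...]
7578]]
top tray 0.81 [343.6 206.9] 2047 [[318.20001220703125, 191.39999389648438], [363.6000061035156, 184.10000610351562], [370.79998779296875, 228.89999389648438], [325.3999938964844, 236.1999969482422]]
top tray 0.78 [328.5 269.1] 1173 [[311.20001220703125, 285.3999938964844], [314.20001220703125, 249.8000030517578], [348.70001220703125, 252.6999969482422], [345.70001220703125, 288.29998779296875]]
top tray 0.67 [401.8 201.4] 1090 [[379.79998779296875, 191.60000610351562], [409.79998779296875, 176.60000610351562], [424.6000061035156, 206.1999969482422], [394.6000061035156, 221.1999969482422]]
top case 0.87 [230.1 188.4] 4367 [[193.0, 151.0], [262.0, 151.0], [262.0, 218.0], [193.0, 218.0]]
```

View pics/topcrop1.png

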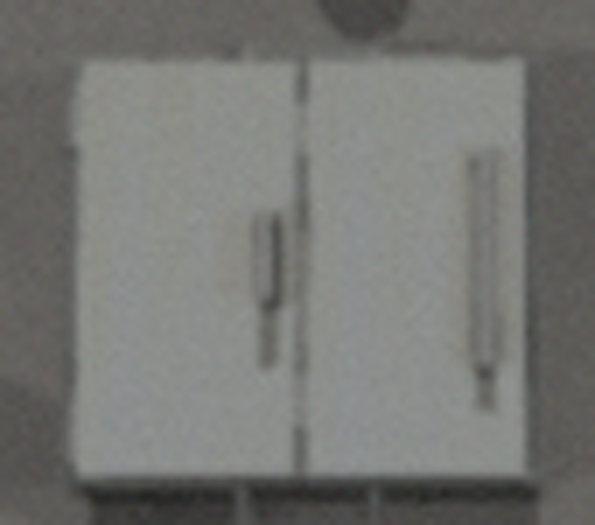

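View pics/scenecrop1.png

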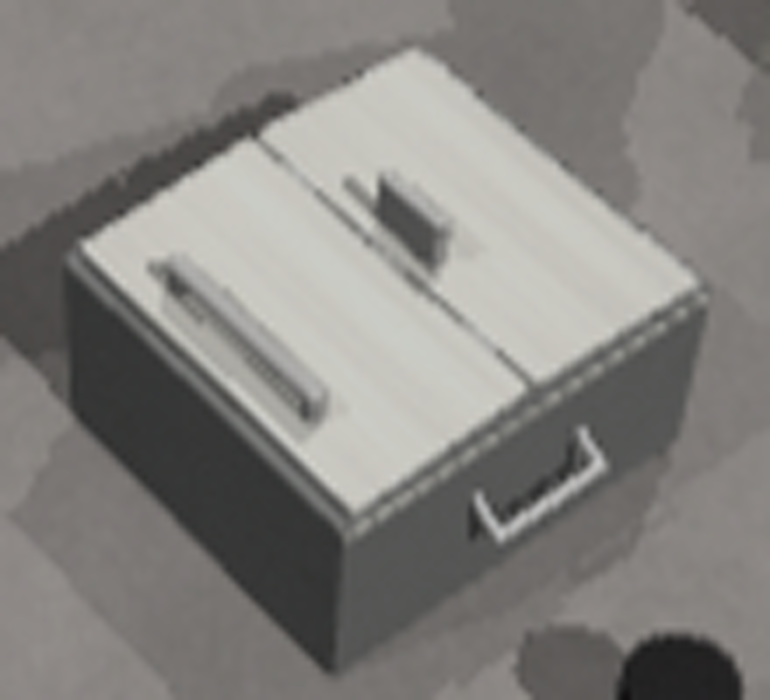

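```bash
python3 - <<'E'
import pickle,sys
from h import *
P=pickle.load(open("p0.pkl","rb")); S,T=P["scene"],P["top"]
c=lambda u,v,x,y:((u+.5)/7-.5+x,(v+.5)/7-.5+y)
t=lambda u,v:c(u,v,185,145); s=lambda u,v:c(u,v,235,135)
def show(n,X): print(n,np.round(X[0]*1000,1),np.round(X[1],1))
show("pull",tri([(T,t(268,258)),(S,s(419,201))]))
show("bar",tri([(T,t(484,258)),(S,s(247,330))]))
# panel corners (top z~.118)
for n,a,b in [("-y near(-x)",(526,475),(72,250)),("-y +x",(526,60),(352,520)),("+y +x",(80,62),(705,290)),("+y -x",(75,475),(415,48)),("kn -x",(300,472),(262,138)),("kn +x",(302,62),(535,382))]:
    show(n,tri([(T,t(*a)),(S,s(*b))])); print(np.round(onz(T,t(*a),.118)*1000,1),np.round(onz(S,s(*b),.116)*1000,1))
for d in ([318.2,191.4],[363.6,184.1],[370.8,228.9],[325.4,236.2]): print("tray",np.round(onz(T,d,.018)*1000))
E
```

```text
pull [533.5  81.1 146. ] [1.3 1.3]
bar [534.4 -12.9 131. ] [0.4 0.4]
-y near(-x) [440.1 -32.2 112.7] [2.4 2.4]
[440.9 -30.1 118. ] [441.2 -36.  116. ]
-y +x [627.1 -32.7 111.9] [0.8 0.8]
[626.1 -31.9 118. ] [628.8 -35.5 116. ]
+y +x [628.3 167.6 110.8] [0. 0.]
[626.5 166.4 118. ] [631.1 163.8 116. ]
+y -x [442.1 165.2 116.9] [1. 1.]
[442.5 165.8 118. ] [441.  164.9 116. ]
kn -x [443.5  68.9 120. ] [1. 1.]
[443.   68.2 118. ] [441.   72.2 116. ]
kn +x [625.2  67.8 121.3] [0.4 0.4]
[625.8  67.8 118. ] [622.6  71.5 116. ]
tray [ 518. -229.   18.]
tray [ 542. -383.   18.]
tray [ 391. -399.   18.]
tray [ 369. -248.   18.]
```

Request:
play_rows(
  series=[
    {"tx": 0.0225,"ty": -0.0426,"turn": -0.0751},
    {"tx": 0.0225,"ty": -0.0426,"turn": -0.0751},
    {"tx": 0.0225,"ty": -0.0426,"turn": -0.0751},
    {"tx": 0.0225,"ty": -0.0426,"turn": -0.0751},
    {"tx": 0.0225,"ty": -0.0426,"turn": -0.0751},
    {"tx": 0.0225,"ty": -0.0426,"turn": -0.0751},
    {"tx": 0.0225,"ty": -0.0426,"turn": -0.0751},
    {"tx": 0.0225,"ty": -0.0426,"turn": -0.0751},
    {"tx": 0.0225,"ty": -0.0426,"turn": -0.0751},
    {"tx": 0.0225,"ty": -0.0426,"turn": -0.0751},
  ],
  gripper=1,
)

```text
invalid input
```

Request:
play_rows(
  series=[
    {"tx": 0.0225,"ty": -0.0426,"turn": -0.0751},
    {"tx": 0.0225,"ty": -0.0426,"turn": -0.0751},
    {"tx": 0.0225,"ty": -0.0426,"turn": -0.0751},
    {"tx": 0.0225,"ty": -0.0426,"turn": -0.0751},
    {},
  ],
)

```text
invalid input
```

```bash
python3 - <<'E'
from h import *
p=vision.capture("wrist"); save(p,"w1",1.5)
s=bot.read_state(); print(s["time_s"],np.round(s["position"],4),np.round(s["tcp_rot"],3).tolist(),np.round(s["joint_positions"],1),np.round(s["force"],2))
for q in ["pull","bar"]:
    print(q,[(np.round(np.array(d["at"])*[512,384],1).tolist(),round(d["confidence"],2)) for d in nets.look_for(p,q)][:4])
print(proj(p,[.5335,.0805,.146]),proj(p,[.534,-.013,.131]))
E
```

```text
2.5 [0.2823 0.5576 0.2922] [[0.452, 0.892, 0.0], [0.892, -0.452, 0.0], [0.0, 0.0, -1.0]] [ 52.9  30.2  82.1  -0.   67.7 -10.2] [-0.71  0.73 -0.74]
pull []
bar []
[ 30.68282104 504.77454488] [-10.68814493 508.89556166]
```

View pics/w1.png

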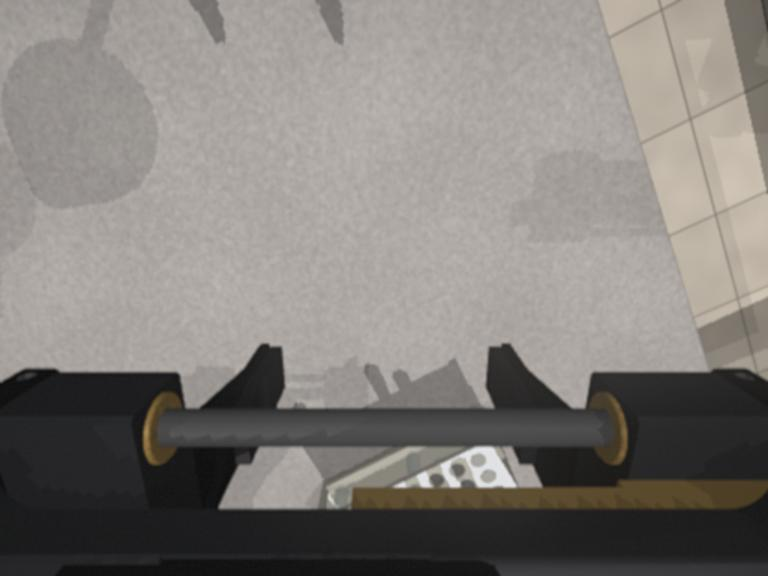

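Request:
play_rows(
  series=[
    {"tx": 0.0225,"ty": -0.0426,"tz": 0,"turn": -0.0751},
    {"tx": 0.0225,"ty": -0.0426,"tz": 0,"turn": -0.0751},
    {"tx": 0.0225,"ty": -0.0426,"tz": 0,"turn": -0.0751},
    {"tx": 0.0225,"ty": -0.0426,"tz": 0,"turn": -0.0751},
    {"tx": 0.0225,"ty": -0.0426,"tz": 0,"turn": -0.0751},
    {"tx": 0.0225,"ty": -0.0426,"tz": 0,"turn": -0.0751},
    {"tx": 0.0225,"ty": -0.0426,"tz": 0,"turn": -0.0751},
    {"tx": 0.0225,"ty": -0.0426,"tz": 0,"turn": -0.0751},
    {"tx": 0.0225,"ty": -0.0426,"tz": 0,"turn": -0.0751},
    {"tx": 0.0225,"ty": -0.0426,"tz": 0,"turn": -0.0751},
  ],
  gripper=1,
)

```text
time_s: 3.6
position: [0.463, 0.2153, 0.2925]
tcp_rot: [[0.952, 0.307, 0.001], [0.307, -0.952, 0.0], [0.001, 0.0, -1.0]]
force: [0.4, -0.3, 0.1]
opening: 0.998
```

Request:
play_rows(
  series=[
    {"tx": 0.0225,"ty": -0.0426,"tz": 0,"turn": -0.0751},
    {"tx": 0.0225,"ty": -0.0426,"tz": 0,"turn": -0.0751},
    {"tx": 0.0225,"ty": -0.0426,"tz": 0,"turn": -0.0751},
    {"tx": 0.0205,"ty": -0.041,"tz": 0,"turn": -0.0731},
    {"tx": 0,"ty": 0,"tz": 0,"turn": 0},
  ],
)

```text
time_s: 4.1
position: [0.5356, 0.0779, 0.2926]
tcp_rot: [[1.0, -0.003, 0.004], [-0.003, -1.0, -0.002], [0.004, 0.002, -1.0]]
force: [0.2, -0.4, 0.4]
opening: 0.999
```

```bash
python3 - <<'E'
from h import *
p=vision.capture("wrist"); save(p,"w1",1.5)
s=bot.read_state(); print(s["time_s"],np.round(s["position"],4),np.round(s["tcp_rot"],3).tolist(),np.round(s["joint_positions"],1),np.round(s["force"],2))
print(proj(p,[.5335,.0805,.146]),proj(p,[.534,-.013,.131]))
E
```

```text
4.15 [0.5339 0.0798 0.2923] [[1.0, -0.0, 0.001], [-0.0, -1.0, -0.0], [0.001, 0.0, -1.0]] [-3.4 23.7 94.4  0.  61.9 -3.3] [-1.23  0.66  0.3 ]
[253.72156705 201.45729985] [254.83712319 280.69272597]
```

View pics/w1.png

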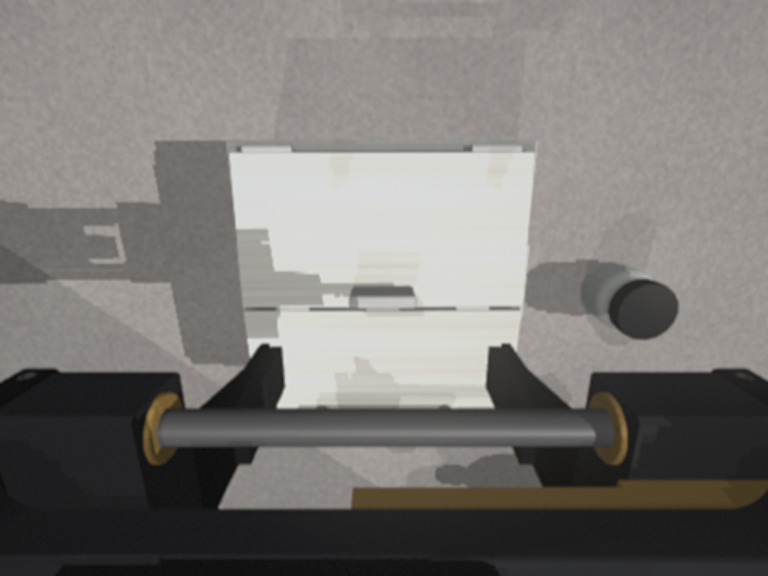

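Request:
play_rows(
  series=[
    {"tx": 0.0025,"ty": 0,"tz": -0.029,"turn": 0},
    {"tx": 0,"ty": 0,"tz": -0.029,"turn": 0},
    {"tx": 0,"ty": 0,"tz": -0.029,"turn": 0},
    {"tx": 0,"ty": 0,"tz": -0.029,"turn": 0},
    {"tx": 0,"ty": 0,"tz": 0,"turn": 0},
  ],
)

```text
time_s: 4.65
position: [0.532, 0.083, 0.1969]
tcp_rot: [[1.0, 0.005, -0.008], [0.005, -1.0, 0.001], [-0.008, -0.001, -1.0]]
force: [-0.1, 0.4, 0.5]
opening: 0.994
```

Request:
play_rows(
  series=[
    {"tx": 0,"ty": 0,"tz": 0,"turn": 0},
    {"tx": 0,"ty": 0,"tz": 0,"turn": 0},
    {"tx": 0,"ty": 0,"tz": 0,"turn": 0},
    {"tx": 0,"ty": 0,"tz": 0,"turn": 0},
    {"tx": 0,"ty": 0,"tz": 0,"turn": 0},
    {"tx": 0,"ty": 0,"tz": 0,"turn": 0},
  ],
  gripper=0.3,
)

```text
time_s: 5.25
position: [0.5349, 0.0817, 0.1998]
tcp_rot: [[1.0, 0.003, 0.001], [0.003, -1.0, -0.0], [0.001, 0.0, -1.0]]
force: [0.0, -0.2, 0.5]
opening: 0.541
```

```bash
python3 - <<'E'
from h import *
p=vision.capture("wrist"); save(p,"w2",1.5)
s=bot.read_state(); print(s["time_s"],s["opening"],np.round(s["position"],4),np.round(s["joint_positions"],1),np.round(s["force"],2))
E
```

```text
5.3 0.49353927024091476 [0.5348 0.0817 0.1997] [-3.2 31.3 99.2 -0.  49.5 -3.3] [ 0.29  0.75 -0.13]
```

View pics/w2.png

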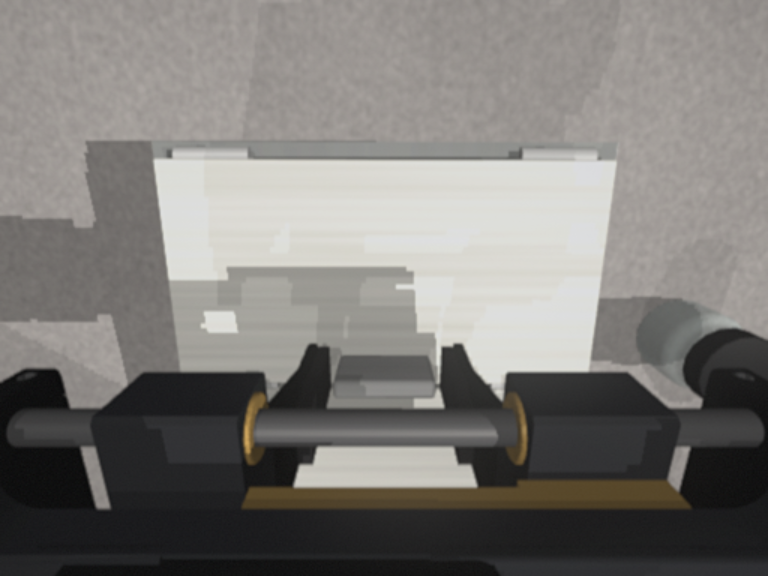

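Request:
play_rows(
  series=[
    {"tx": 0,"ty": 0,"tz": 0,"turn": 0},
    {"tx": 0,"ty": 0,"tz": 0,"turn": 0},
    {"tx": 0,"ty": 0,"tz": 0,"turn": 0},
    {"tx": 0,"ty": 0,"tz": 0,"turn": 0},
  ],
  gripper=0.2,
)

```text
time_s: 5.7
position: [0.5346, 0.0816, 0.1994]
tcp_rot: [[1.0, 0.003, -0.0], [0.003, -1.0, -0.0], [-0.0, 0.0, -1.0]]
force: [-0.1, 0.2, 1.3]
opening: 0.456
```

Request:
play_rows(
  series=[
    {"tx": 0,"ty": 0.0019,"tz": 0.0053,"turn": 0},
    {"tx": 0,"ty": 0.0019,"tz": 0.0053,"turn": 0},
    {"tx": 0,"ty": 0.0025,"tz": 0.0051,"turn": 0},
    {"tx": 0,"ty": 0.0025,"tz": 0.0051,"turn": 0},
  ],
)

```text
time_s: 6.1
position: [0.5346, 0.089, 0.216]
tcp_rot: [[1.0, 0.003, -0.001], [0.003, -1.0, 0.0], [-0.001, -0.0, -1.0]]
force: [0.3, -0.3, -7.2]
opening: 0.454
```

Request:
play_rows(
  series=[
    {"tx": 0,"ty": 0.0029,"tz": 0.0048,"turn": 0},
    {"tx": 0,"ty": 0.0029,"tz": 0.0048,"turn": 0},
    {"tx": 0,"ty": 0.0034,"tz": 0.0044,"turn": 0},
    {"tx": 0,"ty": 0.0034,"tz": 0.0044,"turn": 0},
    {"tx": 0,"ty": 0.0038,"tz": 0.0041,"turn": 0},
    {"tx": 0,"ty": 0.0038,"tz": 0.0041,"turn": 0},
    {"tx": 0,"ty": 0.0042,"tz": 0.0037,"turn": 0},
    {"tx": 0,"ty": 0.0042,"tz": 0.0037,"turn": 0},
  ],
)

```text
time_s: 6.9
position: [0.5346, 0.1118, 0.2434]
tcp_rot: [[1.0, 0.003, -0.0], [0.003, -1.0, -0.0], [-0.0, 0.0, -1.0]]
force: [1.7, 0.6, -9.4]
opening: 0.452
```

```bash
python3 - <<'E'
from h import *
s=bot.read_state(); print(s["time_s"],s["opening"],np.round(s["position"],4),np.round(s["force"],2))
p=vision.capture("scene"); im=p["pixels"][90:250,200:400]; cv2.imwrite("pics/s3.png",cv2.resize(im,None,fx=4,fy=4,interpolation=cv2.INTER_CUBIC))
E
```

```text
6.9 0.4520097314307495 [0.5346 0.1118 0.2434] [ 1.7   0.6  -9.42]
```

View pics/s3.png

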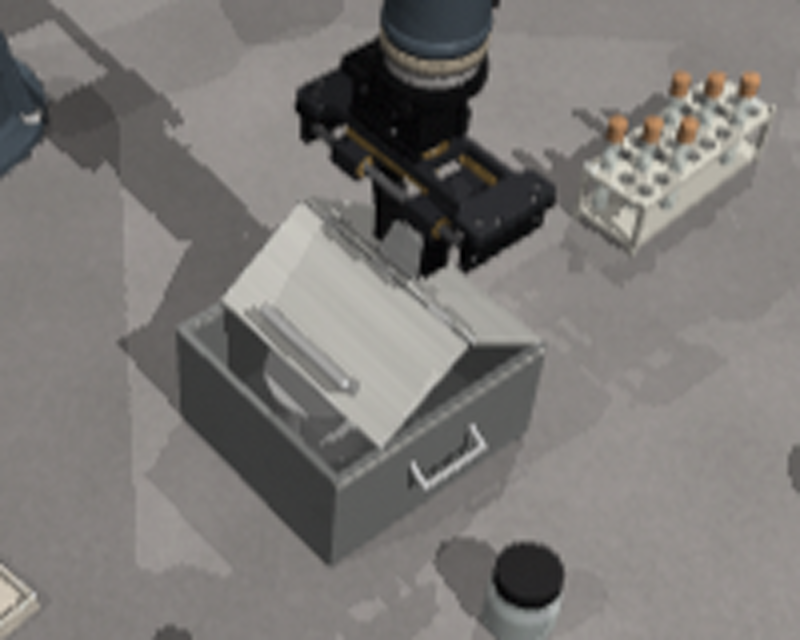

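Request:
play_rows(
  series=[
    {"tx": 0,"ty": 0.0046,"tz": 0.0032,"turn": 0},
    {"tx": 0,"ty": 0.0046,"tz": 0.0032,"turn": 0},
    {"tx": 0,"ty": 0.0049,"tz": 0.0028,"turn": 0},
    {"tx": 0,"ty": 0.0049,"tz": 0.0028,"turn": 0},
    {"tx": 0,"ty": 0.0051,"tz": 0.0023,"turn": 0},
    {"tx": 0,"ty": 0.0051,"tz": 0.0023,"turn": 0},
    {"tx": 0,"ty": 0.0053,"tz": 0.0017,"turn": 0},
    {"tx": 0,"ty": 0.0053,"tz": 0.0017,"turn": 0},
  ],
)

```text
time_s: 7.75
position: [0.5346, 0.1434, 0.2599]
tcp_rot: [[1.0, 0.003, -0.0], [0.003, -1.0, -0.001], [-0.0, 0.001, -1.0]]
force: [-1.4, -4.0, -3.8]
opening: 0.455
```

```bash
python3 - <<'E'
from h import *
s=bot.read_state(); print(s["time_s"],s["opening"],np.round(s["position"],4),np.round(s["force"],2),np.round(s["moment"],2))
p=vision.capture("scene"); im=p["pixels"][90:250,200:400]; cv2.imwrite("pics/s4.png",cv2.resize(im,None,fx=4,fy=4,interpolation=cv2.INTER_CUBIC))
E
```

```text
7.75 0.45458313503025166 [0.5346 0.1434 0.2599] [-1.39 -4.02 -3.81] [-1.13  0.28 -0.01]
```

View pics/s4.png

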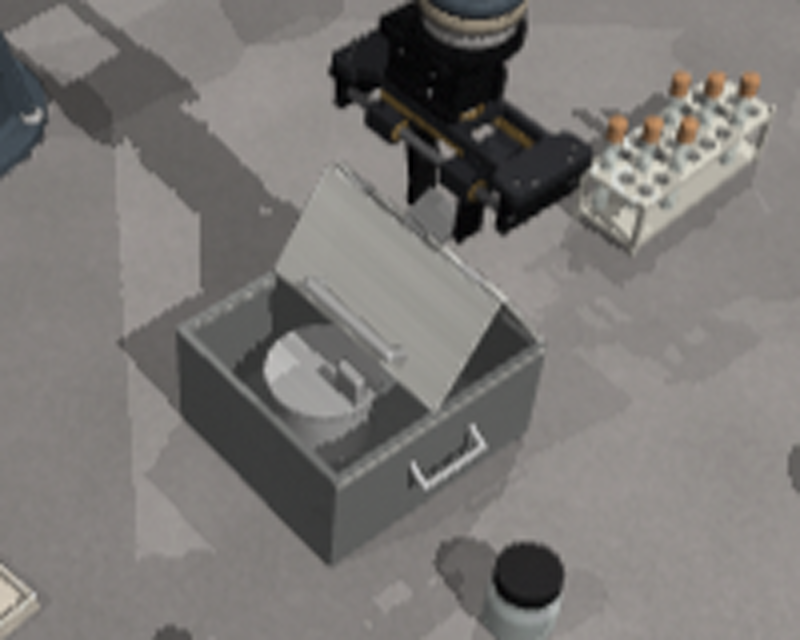

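Request:
play_rows(
  series=[
    {"tx": 0,"ty": 0.0055,"tz": 0.0012,"turn": 0},
    {"tx": 0,"ty": 0.0055,"tz": 0.0012,"turn": 0},
    {"tx": 0,"ty": 0.0056,"tz": 0.0007,"turn": 0},
    {"tx": 0,"ty": 0.0056,"tz": 0.0007,"turn": 0},
    {"tx": 0,"ty": 0.0056,"tz": 0.0001,"turn": 0},
    {"tx": 0,"ty": 0.0056,"tz": 0,"turn": 0},
  ],
)

```text
time_s: 8.4
position: [0.5346, 0.1701, 0.2635]
tcp_rot: [[1.0, 0.003, 0.0], [0.003, -1.0, -0.001], [0.0, 0.001, -1.0]]
force: [-2.1, -4.7, 0.7]
opening: 0.448
```

```bash
python3 - <<'E'
from h import *
s=bot.read_state(); print(s["time_s"],s["opening"],np.round(s["position"],4),np.round(s["force"],2),np.round(s["moment"],2))
p=vision.capture("scene"); im=p["pixels"][90:250,200:400]; cv2.imwrite("pics/s5.png",cv2.resize(im,None,fx=4,fy=4,interpolation=cv2.INTER_CUBIC))
E
```

```text
8.4 0.4476697835653911 [0.5346 0.1701 0.2635] [-2.14 -4.74  0.67] [-1.14  0.45  0.04]
```

View pics/s5.png

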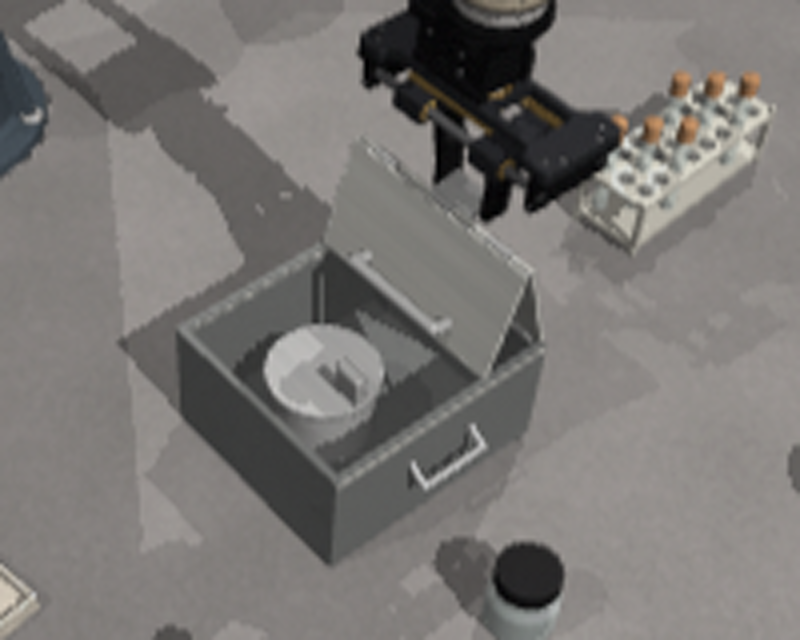

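Request:
play_rows(
  series=[
    {"tx": 0,"ty": 0,"tz": 0,"turn": 0},
    {"tx": 0,"ty": 0,"tz": 0,"turn": 0},
    {"tx": 0,"ty": 0,"tz": 0,"turn": 0},
    {"tx": 0,"ty": 0,"tz": 0,"turn": 0},
    {"tx": 0,"ty": 0,"tz": 0.019,"turn": 0},
    {"tx": 0,"ty": 0,"tz": 0.038,"turn": 0},
  ],
  gripper=0.65,
)

```text
time_s: 9.05
position: [0.5335, 0.1701, 0.3062]
tcp_rot: [[1.0, 0.003, -0.006], [0.003, -1.0, -0.0], [-0.006, 0.0, -1.0]]
force: [0.9, -0.5, -0.2]
opening: 0.651
```

Request:
play_rows(
  series=[
    {"tx": 0,"ty": -0.04,"tz": 0,"turn": 0},
    {"tx": 0,"ty": -0.04,"tz": 0,"turn": 0},
    {"tx": 0,"ty": -0.0265,"tz": -0.01,"turn": 0},
    {"tx": 0,"ty": 0,"tz": -0.04,"turn": 0},
    {"tx": 0,"ty": 0,"tz": -0.024,"turn": 0},
    {"tx": 0,"ty": 0,"tz": 0,"turn": 0},
  ],
)

```text
time_s: 9.65
position: [0.5332, 0.0848, 0.2464]
tcp_rot: [[1.0, 0.002, -0.006], [0.002, -1.0, 0.001], [-0.006, -0.001, -1.0]]
force: [-0.3, 0.1, 0.4]
opening: 0.651
```

```bash
python3 - <<'E'
from h import *
s=bot.read_state(); print(s["time_s"],s["opening"],np.round(s["position"],4),np.round(s["force"],2),np.round(s["moment"],2))
p=vision.capture("scene"); im=p["pixels"][90:250,200:400]; cv2.imwrite("pics/s6.png",cv2.resize(im,None,fx=4,fy=4,interpolation=cv2.INTER_CUBIC))
E
```

```text
9.65 0.650750933511098 [0.5332 0.0848 0.2464] [-0.31  0.09  0.36] [-0.07  0.1  -0.03]
```

View pics/s6.png

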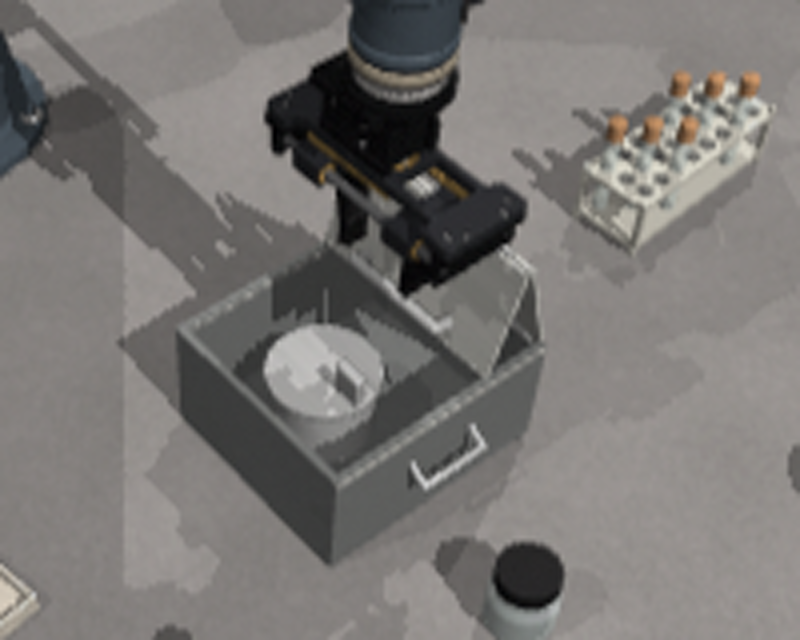

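Request:
play_rows(
  series=[
    {"tx": 0,"ty": 0.015,"tz": 0,"turn": 0},
    {"tx": 0,"ty": 0.015,"tz": 0,"turn": 0},
    {"tx": 0,"ty": 0.006,"tz": 0,"turn": 0},
    {"tx": 0,"ty": 0.006,"tz": 0,"turn": 0},
    {"tx": 0,"ty": 0.006,"tz": 0,"turn": 0},
    {"tx": 0,"ty": 0.006,"tz": 0,"turn": 0},
  ],
)

```text
time_s: 10.3
position: [0.5352, 0.1284, 0.2494]
tcp_rot: [[1.0, 0.003, 0.002], [0.003, -1.0, -0.001], [0.002, 0.001, -1.0]]
force: [-0.5, -1.6, 1.8]
opening: 0.652
```

Request:
play_rows(
  series=[
    {"tx": 0,"ty": 0.004,"tz": 0,"turn": 0},
    {"tx": 0,"ty": 0.004,"tz": 0,"turn": 0},
    {"tx": 0,"ty": 0.003,"tz": 0,"turn": 0},
  ],
)

```text
time_s: 10.6
position: [0.5349, 0.1371, 0.2488]
tcp_rot: [[1.0, 0.003, 0.0], [0.003, -1.0, 0.0], [0.0, -0.0, -1.0]]
force: [0.6, -1.7, 0.9]
opening: 0.649
```

Request:
play_rows(
  series=[
    {"tx": 0,"ty": 0.003,"tz": 0,"turn": 0},
    {"tx": 0,"ty": 0.003,"tz": 0,"turn": 0},
    {"tx": 0,"ty": 0.002,"tz": 0,"turn": 0},
  ],
)

```text
time_s: 10.9
position: [0.5348, 0.1436, 0.2487]
tcp_rot: [[1.0, 0.003, 0.0], [0.003, -1.0, 0.0], [0.0, -0.0, -1.0]]
force: [0.7, -2.2, 1.4]
opening: 0.65
```

```bash
python3 - <<'E'
from h import *
s=bot.read_state(); print(s["time_s"],s["opening"],np.round(s["position"],4),np.round(s["force"],2),np.round(s["moment"],2))
p=vision.capture("scene"); im=p["pixels"][90:250,200:400]; cv2.imwrite("pics/s7.png",cv2.resize(im,None,fx=4,fy=4,interpolation=cv2.INTER_CUBIC))
E
```

```text
10.9 0.6502206364904128 [0.5348 0.1436 0.2487] [ 0.74 -2.18  1.4 ] [-0.34 -0.1  -0.03]
```

View pics/s7.png

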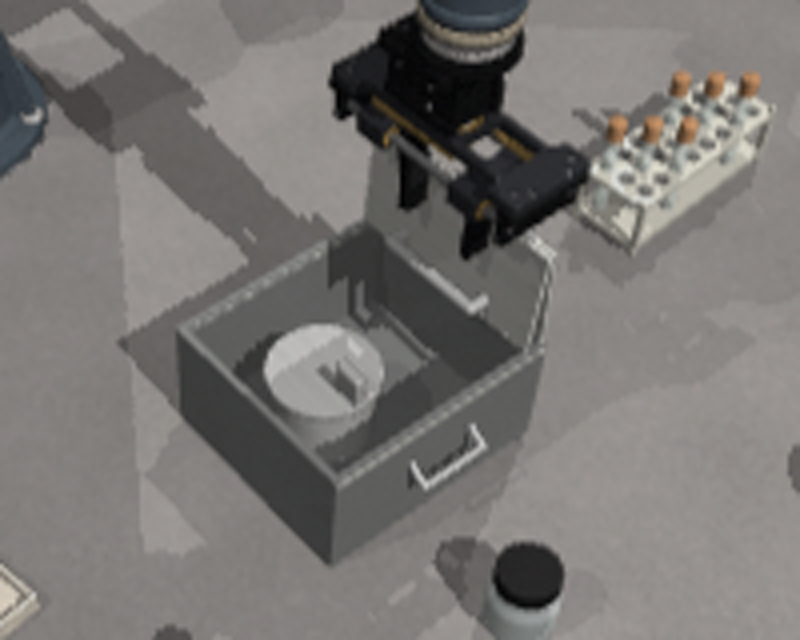

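Request:
play_rows(
  series=[
    {"tx": 0,"ty": 0.0012,"tz": 0,"turn": 0},
    {"tx": 0,"ty": 0.0012,"tz": 0,"turn": 0},
  ],
)

```text
time_s: 11.15
position: [0.5347, 0.1453, 0.2487]
tcp_rot: [[1.0, 0.003, -0.0], [0.003, -1.0, -0.0], [-0.0, 0.0, -1.0]]
force: [1.1, -1.1, -0.6]
opening: 0.647
```

Request:
play_rows(
  series=[
    {"tx": 0,"ty": 0.0012,"tz": 0,"turn": 0},
  ],
)

```text
time_s: 11.25
position: [0.5347, 0.1463, 0.2487]
tcp_rot: [[1.0, 0.003, -0.0], [0.003, -1.0, -0.0], [-0.0, 0.0, -1.0]]
force: [1.3, -1.8, 0.0]
opening: 0.65
```

Request:
play_rows(
  series=[
    {"tx": 0,"ty": 0.0012,"tz": 0,"turn": 0},
  ],
)

```text
time_s: 11.35
position: [0.5347, 0.1472, 0.2487]
tcp_rot: [[1.0, 0.003, -0.0], [0.003, -1.0, -0.0], [-0.0, 0.0, -1.0]]
force: [1.2, -1.3, 0.3]
opening: 0.652
```

Request:
play_rows(
  series=[
    {"tx": 0,"ty": 0.001,"tz": 0,"turn": 0},
  ],
)

```text
time_s: 11.45
position: [0.5347, 0.1481, 0.2487]
tcp_rot: [[1.0, 0.003, -0.0], [0.003, -1.0, -0.0], [-0.0, 0.0, -1.0]]
force: [0.8, -0.7, 0.3]
opening: 0.646
```

Request:
play_rows(
  series=[
    {"tx": 0,"ty": 0.001,"tz": 0,"turn": 0},
  ],
)

```text
time_s: 11.55
position: [0.5347, 0.1486, 0.2487]
tcp_rot: [[1.0, 0.003, -0.0], [0.003, -1.0, -0.001], [-0.0, 0.001, -1.0]]
force: [1.6, -4.2, 0.5]
opening: 0.648
```

Request:
play_rows(
  series=[
    {"tx": 0,"ty": 0.001,"tz": 0,"turn": 0},
  ],
)

```text
time_s: 11.65
position: [0.5347, 0.1489, 0.2487]
tcp_rot: [[1.0, 0.003, -0.0], [0.003, -1.0, -0.002], [-0.0, 0.002, -1.0]]
force: [0.8, -5.9, -0.1]
opening: 0.65
```

Request:
play_rows(
  series=[
    {"tx": 0,"ty": 0.001,"tz": 0,"turn": 0},
  ],
)

```text
time_s: 11.75
position: [0.5348, 0.149, 0.2487]
tcp_rot: [[1.0, 0.004, -0.0], [0.004, -1.0, -0.003], [-0.0, 0.003, -1.0]]
force: [1.4, -8.7, 0.1]
opening: 0.651
```

Request:
play_rows(
  series=[
    {"tx": 0,"ty": 0.001,"tz": 0,"turn": 0},
  ],
)

```text
time_s: 11.85
position: [0.5348, 0.1492, 0.2487]
tcp_rot: [[1.0, 0.004, -0.001], [0.004, -1.0, -0.005], [-0.001, 0.005, -1.0]]
force: [1.1, -10.9, 0.0]
opening: 0.65
```

Request:
play_rows(
  series=[
    {"tx": 0,"ty": -0.01,"tz": 0,"turn": 0},
    {"tx": 0,"ty": -0.03,"tz": 0,"turn": 0},
    {"tx": 0,"ty": -0.045,"tz": 0.02,"turn": 0},
    {"tx": 0,"ty": -0.045,"tz": 0.04,"turn": 0},
    {"tx": 0,"ty": -0.035,"tz": 0.03,"turn": 0},
    {"tx": 0,"ty": 0,"tz": 0,"turn": 0},
  ],
  gripper=1,
)

```text
time_s: 12.45
position: [0.5366, 0.0165, 0.3241]
tcp_rot: [[1.0, -0.001, 0.007], [-0.001, -1.0, -0.001], [0.007, 0.001, -1.0]]
force: [1.6, 0.6, -0.5]
opening: 0.986
```

```bash
python3 - <<'E'
from h import *
import pickle
P={n:vision.capture(n) for n in ["wrist","scene","top"]}
pickle.dump({k:{a:v[a] for a in ["pixels","fx","fy","cx","cy","extrinsics"]} for k,v in P.items()},open("p1.pkl","wb"))
s=bot.read_state(); print(s["time_s"],np.round(s["position"],4),np.round(s["tcp_rot"],3).tolist())
for n in P:
    for q in (["lid","lug"]):
        print(n,q,[(np.round(np.array(d["at"])*[512,384],1).tolist(),round(d["confidence"],2)) for d in nets.look_for(P[n],q)][:3])
save(P["wrist"],"w8",1.5)
im=P["scene"]["pixels"][120:250,220:360]; cv2.imwrite("pics/s8.png",cv2.resize(im,None,fx=5,fy=5,interpolation=cv2.INTER_CUBIC))
im=P["top"]["pixels"][145:220,185:270]; cv2.imwrite("pics/t8.png",cv2.resize(im,None,fx=7,fy=7,interpolation=cv2.INTER_CUBIC))
E
```

```text
12.6 [0.5338 0.0201 0.32  ] [[1.0, 0.003, -0.002], [0.003, -1.0, 0.002], [-0.002, -0.002, -1.0]]
wrist lid [([241.2, 154.2], 0.64)]
wrist lug [([242.1, 153.1], 0.81)]
scene lid [([278.9, 183.8], 0.75)]
scene lug [([278.9, 183.0], 0.73)]
top lid [([236.1, 117.1], 0.19)]
top lug [([193.9, 155.4], 0.25)]
```

View pics/w8.png

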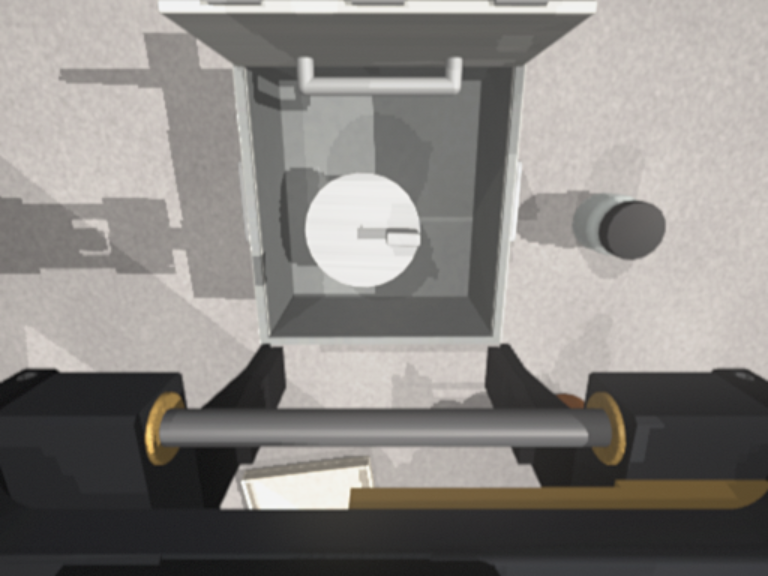

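View pics/s8.png

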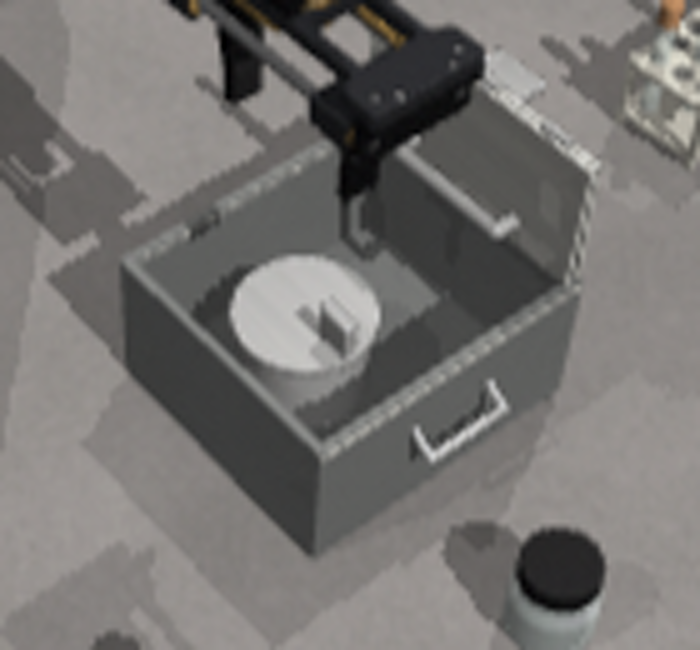

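View pics/t8.png

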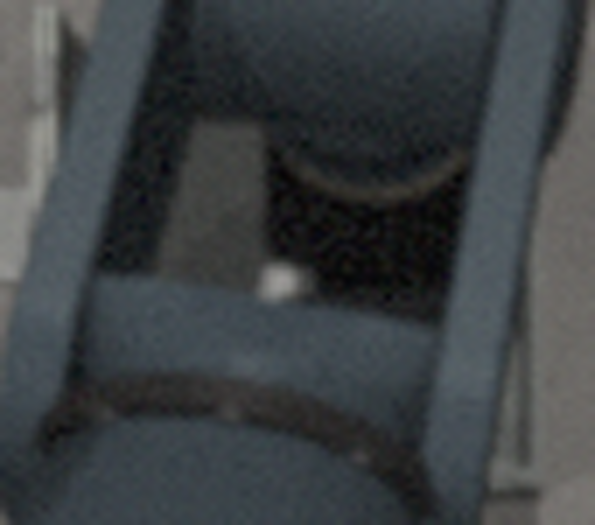

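```bash
python3 - <<'E'
from h import *
import pickle
p=vision.capture("wrist"); s=bot.read_state(); print(s["time_s"],np.round(s["position"],4))
im=p["pixels"][100:210,190:300]; cv2.imwrite("pics/w9.png",cv2.resize(im,None,fx=6,fy=6,interpolation=cv2.INTER_CUBIC))
P1=pickle.load(open("p1.pkl","rb"));S=P1["scene"]
pickle.dump({a:p[a] for a in ["pixels","fx","fy","cx","cy","extrinsics"]},open("pw9.pkl","wb"))
print(tri([(p,(268.5,158.5)),(S,(288.4,182.4))]), onz(p,(268.5,158.5),.101), onz(p,(241.3,153.3),.073),onz(S,(281,182.6),.073))
m=nets.masks_of(p,"lid")[0]["region"].astype(np.uint8); c=max(cv2.findContours(m,0,1)[0],key=cv2.contourArea); print(cv2.fitEllipse(c))
E
```

```text
12.95 [0.5345 0.0201 0.3201]
(array([0.54797242, 0.04867838, 0.09453594]), [np.float64(0.7222763426907514), np.float64(0.7222763426907441)]) [0.547152   0.04935358 0.101     ] [0.51522393 0.05059189 0.073     ] [0.52182679 0.04313159 0.073     ]
((245.20718383789062, 156.85733032226562), (75.2195053100586, 76.91090393066406), 115.77503204345703)
```

View pics/w9.png

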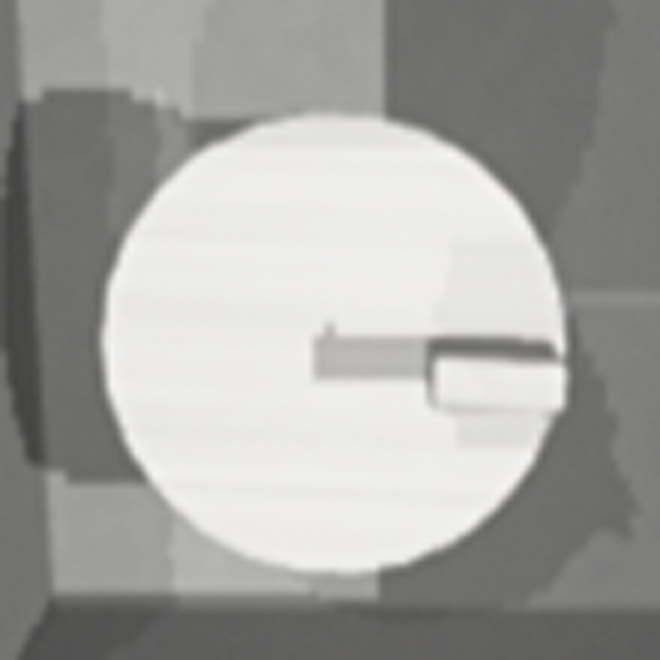

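```bash
python3 - <<'E'
from h import *
import pickle
p=pickle.load(open("pw9.pkl","rb"));S=pickle.load(open("p1.pkl","rb"))["scene"]
print(tri([(p,(272.8,163.5)),(S,(288.4,182.4))]), onz(p,(272.8,163.5),.101), onz(p,(245.3,156.7),.073),onz(S,(281,182.6),.073), onz(S,(288.4,182.4),.101))
print(tri([(p,(245.3,156.7)),(S,(281,182.6))]))
a=onz(p,(262.1,163.3-3.9),.101);b=onz(p,(284,164-3.9),.101);print(b-a)
for d in (-47,47): print(np.linalg.norm(proj(p,[.52+d/1000,.047,.073])-proj(p,[.52,.047,.073])))
E
```

```text
(array([0.55251314, 0.04432988, 0.10202552]), [np.float64(0.6389520354064462), np.float64(0.6389520354065433)]) [0.55208681 0.04371054 0.101     ] [0.52004259 0.04646886 0.073     ] [0.52182679 0.04313159 0.073     ] [0.55242008 0.04531026 0.101     ]
(array([0.51963059, 0.04558286, 0.06896971]), [np.float64(0.3107549828446578), np.float64(0.31075498284478453)])
[ 0.02455869 -0.00068534  0.        ]
38.616441075938184
38.62414559827639
```

Request:
play_rows(
  series=[
    {"tx": 0.0022,"ty": 0.003,"tz": 0,"turn": 0.1325},
    {"tx": 0.0022,"ty": 0.003,"tz": 0,"turn": 0.1325},
    {"tx": 0.0022,"ty": 0.003,"tz": 0,"turn": 0.1325},
    {"tx": 0.0022,"ty": 0.003,"tz": 0,"turn": 0.1325},
    {"tx": 0.0022,"ty": 0.003,"tz": 0,"turn": 0.1325},
    {"tx": 0.0022,"ty": 0.003,"tz": 0,"turn": 0.1325},
    {"tx": 0.0022,"ty": 0.003,"tz": 0,"turn": 0.1325},
    {"tx": 0.0022,"ty": 0.003,"tz": 0,"turn": 0.1325},
    {"tx": 0.0022,"ty": 0.003,"tz": 0,"turn": 0.1325},
    {"tx": 0.0022,"ty": 0.003,"tz": 0,"turn": 0.1325},
  ],
  gripper=0.6,
)

```text
time_s: 14.0
position: [0.5524, 0.0436, 0.3206]
tcp_rot: [[0.173, 0.985, -0.0], [0.985, -0.173, 0.0], [0.0, -0.0, -1.0]]
force: [-0.7, 0.1, -0.2]
opening: 0.601
```

Request:
play_rows(
  series=[
    {"tx": 0,"ty": 0,"tz": -0.03,"turn": 0.132},
    {"tx": 0,"ty": 0,"tz": -0.03,"turn": 0},
    {"tx": 0,"ty": 0,"tz": -0.02,"turn": 0},
    {"tx": 0,"ty": 0,"tz": 0,"turn": 0},
    {"tx": 0,"ty": 0,"tz": 0,"turn": 0},
  ],
)

```text
time_s: 14.5
position: [0.5525, 0.0434, 0.2568]
tcp_rot: [[0.042, 0.999, -0.0], [0.999, -0.042, 0.0], [0.0, -0.0, -1.0]]
force: [0.0, 0.5, 0.1]
opening: 0.597
```

```bash
python3 - <<'E'
from h import *
import pickle
p=vision.capture("wrist"); s=bot.read_state(); print(s["time_s"],np.round(s["position"],4),np.round(s["tcp_rot"],3).tolist(),np.round(s["joint_positions"],1),s["opening"])
save(p,"w10",1.5)
pickle.dump({a:p[a] for a in ["pixels","fx","fy","cx","cy","extrinsics"]},open("pw10.pkl","wb"))
print(proj(p,[.5522,.044,.101]),proj(p,[.520,.046,.073]))
E
```

```text
14.55 [0.5529 0.0433 0.2575] [[0.042, 0.999, 0.001], [0.999, -0.042, -0.0], [-0.0, 0.001, -1.0]] [ -7.1  27.3  94.4   0.   58.2 -94.7] 0.6042951396649148
[256.95022996 200.7388684 ] [257.5522314  161.05836509]
```

View pics/w10.png

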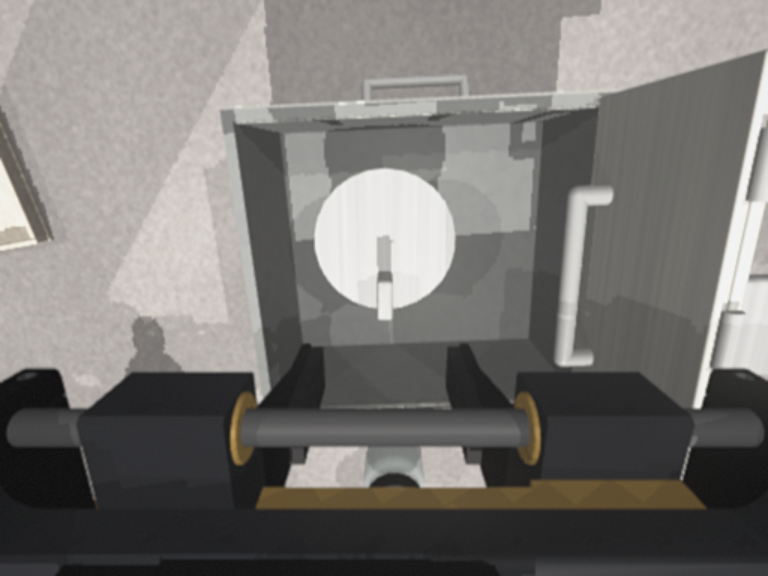

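Request:
play_rows(
  series=[
    {"tx": 0,"ty": 0,"tz": -0.0311,"turn": 0},
    {"tx": 0,"ty": 0,"tz": -0.0311,"turn": 0},
    {"tx": 0,"ty": 0,"tz": -0.0311,"turn": 0},
    {"tx": 0,"ty": 0,"tz": -0.0311,"turn": 0},
    {"tx": 0,"ty": 0,"tz": 0,"turn": 0},
    {"tx": 0,"ty": 0,"tz": 0,"turn": 0},
  ],
)

```text
time_s: 15.15
position: [0.5531, 0.0432, 0.1582]
tcp_rot: [[0.042, 0.999, 0.001], [0.999, -0.042, -0.0], [-0.0, 0.001, -1.0]]
force: [0.6, -0.0, -0.4]
opening: 0.601
```

```bash
python3 - <<'E'
from h import *
p=vision.capture("wrist"); s=bot.read_state(); print(s["time_s"],np.round(s["position"],4),np.round(s["tcp_rot"],3).tolist(),s["force"],s["opening"])
save(p,"w11",1.5)
E
```

```text
15.2 [0.5535 0.0432 0.1588] [[0.042, 0.999, 0.003], [0.999, -0.042, -0.0], [-0.0, 0.003, -1.0]] [0.76277364 0.26451426 0.6730504 ] 0.5945943166862493
```

View pics/w11.png

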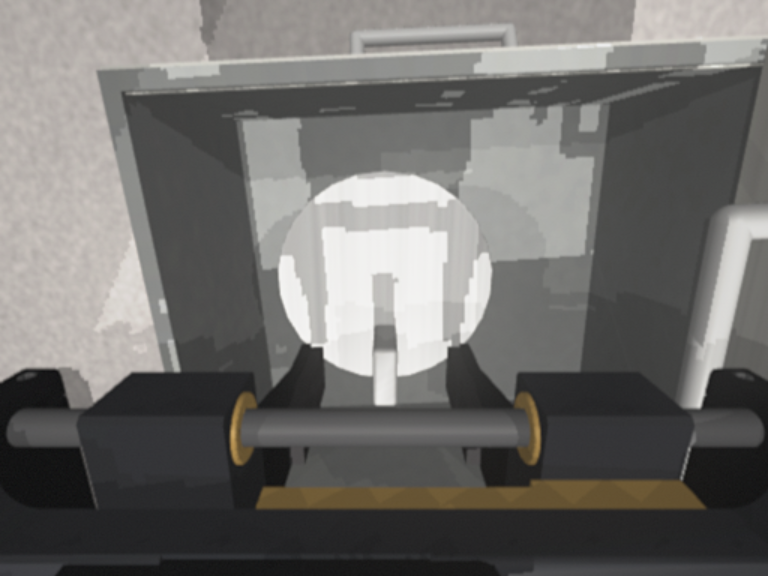

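Request:
play_rows(
  series=[
    {"tx": 0,"ty": 0,"tz": 0,"turn": 0},
    {"tx": 0,"ty": 0,"tz": 0,"turn": 0},
    {"tx": 0,"ty": 0,"tz": 0,"turn": 0},
    {"tx": 0,"ty": 0,"tz": 0,"turn": 0},
    {"tx": 0,"ty": 0,"tz": 0,"turn": 0},
    {"tx": 0,"ty": 0,"tz": 0,"turn": 0},
    {"tx": 0,"ty": 0,"tz": 0,"turn": 0},
  ],
  gripper=0.08,
)

```text
time_s: 15.9
position: [0.5523, 0.0432, 0.1573]
tcp_rot: [[0.042, 0.999, -0.0], [0.999, -0.042, -0.0], [-0.0, -0.0, -1.0]]
force: [0.3, 0.0, 0.9]
opening: 0.11
```

```bash
python3 - <<'E'
from h import *
p=vision.capture("wrist"); s=bot.read_state(); print(s["time_s"],np.round(s["position"],4),s["force"],s["opening"])
save(p,"w12",1.5)
E
```

```text
15.95 [0.5523 0.0432 0.1573] [-0.95051839 -0.52955711  0.55201831] 0.1076210969060661
```

View pics/w12.png

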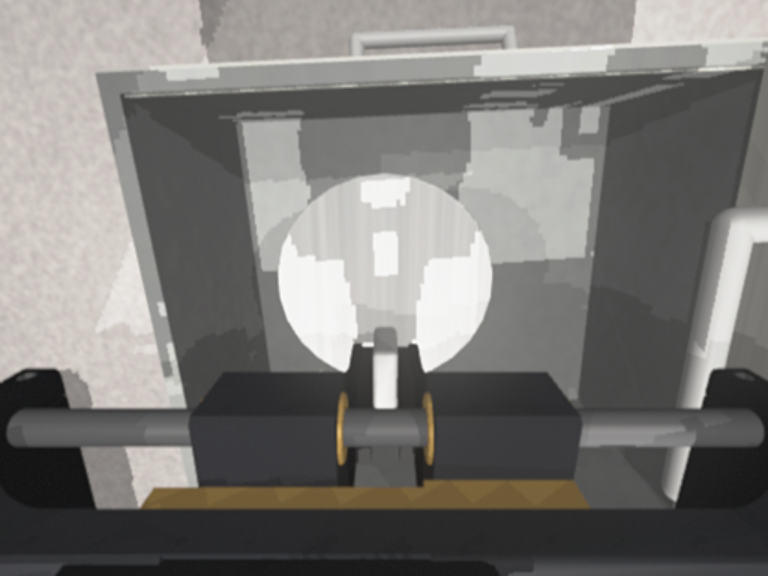

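Request:
play_rows(
  series=[
    {"tx": -0.0006,"ty": 0,"tz": 0.0016,"turn": 0},
    {"tx": -0.0006,"ty": 0,"tz": 0.0016,"turn": 0},
    {"tx": -0.0007,"ty": 0,"tz": 0.0016,"turn": 0},
    {"tx": -0.0007,"ty": 0,"tz": 0.0016,"turn": 0},
    {"tx": -0.0007,"ty": 0,"tz": 0.0016,"turn": 0},
    {"tx": -0.0007,"ty": 0,"tz": 0.0016,"turn": 0},
  ],
)

```text
time_s: 16.55
position: [0.5492, 0.0432, 0.1651]
tcp_rot: [[0.042, 0.999, 0.0], [0.999, -0.042, -0.0], [-0.0, 0.0, -1.0]]
force: [-0.5, 0.1, -1.1]
opening: 0.111
```

```bash
python3 - <<'E'
from h import *
p=vision.capture("wrist"); s=bot.read_state(); print(s["time_s"],np.round(s["position"],4),s["force"],s["opening"],s["moment"])
save(p,"w13",1.5)
p=vision.capture("scene")
im=p["pixels"][120:250,220:360]; cv2.imwrite("pics/s13.png",cv2.resize(im,None,fx=5,fy=5,interpolation=cv2.INTER_CUBIC))
E
```

```text
16.6 [0.5491 0.0433 0.1653] [-0.72830615 -0.14902012 -1.01944964] 0.10844856695549664 [ 0.00362357 -0.04660581 -0.02196133]
```

View pics/w13.png

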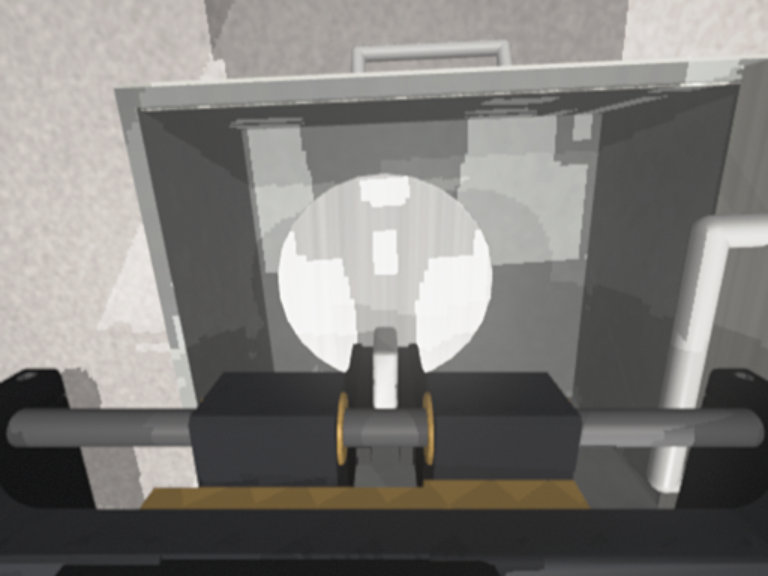

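View pics/s13.png

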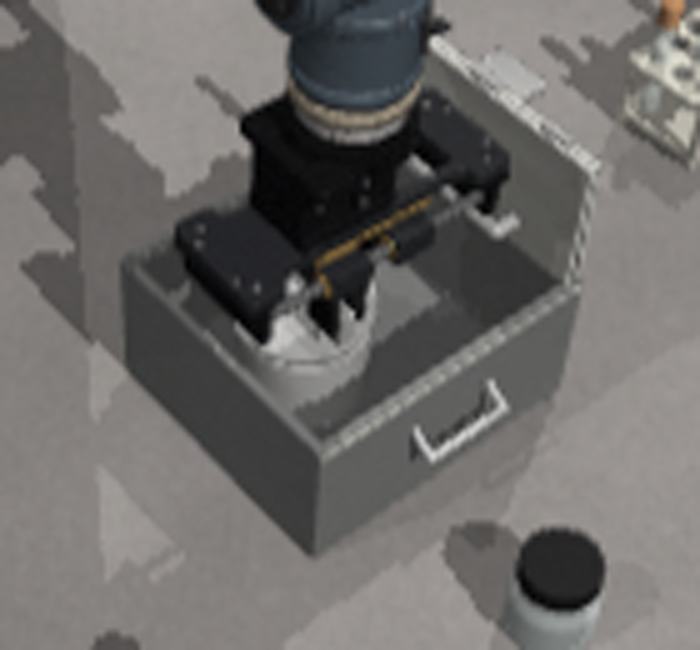

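Request:
play_rows(
  series=[
    {"tx": 0.0014,"ty": 0,"tz": -0.0024,"turn": 0},
    {"tx": 0.0013,"ty": 0,"tz": -0.0024,"turn": 0},
    {"tx": 0.0013,"ty": 0,"tz": -0.0024,"turn": 0},
    {"tx": 0,"ty": 0,"tz": -0.0022,"turn": 0},
    {"tx": 0,"ty": 0,"tz": 0,"turn": 0},
  ],
)

```text
time_s: 17.15
position: [0.5525, 0.0432, 0.1573]
tcp_rot: [[0.042, 0.999, 0.0], [0.999, -0.042, -0.0], [-0.0, 0.0, -1.0]]
force: [-0.4, -1.0, -1.1]
opening: 0.113
```

Request:
play_rows(
  series=[
    {"tx": 0,"ty": 0,"tz": 0,"turn": 0},
    {"tx": 0,"ty": 0,"tz": 0,"turn": 0},
  ],
  gripper=0.105,
)

```text
time_s: 17.35
position: [0.5523, 0.0432, 0.1574]
tcp_rot: [[0.042, 0.999, -0.0], [0.999, -0.042, 0.0], [0.0, -0.0, -1.0]]
force: [0.3, 0.3, -0.3]
opening: 0.114
```

Request:
play_rows(
  series=[
    {"tx": 0,"ty": 0,"tz": 0,"turn": 0},
    {"tx": 0,"ty": 0,"tz": 0,"turn": 0},
  ],
  gripper=0.12,
)

```text
time_s: 17.55
position: [0.5524, 0.0433, 0.1576]
tcp_rot: [[0.042, 0.999, 0.0], [0.999, -0.042, -0.0], [-0.0, 0.0, -1.0]]
force: [-0.2, 0.5, 0.1]
opening: 0.119
```

Request:
play_rows(
  series=[
    {"tx": 0,"ty": 0,"tz": 0,"turn": 0},
    {"tx": 0,"ty": 0,"tz": 0,"turn": 0},
    {"tx": 0.005,"ty": 0,"tz": 0.0093,"turn": 0},
    {"tx": 0.0084,"ty": -0.0005,"tz": 0,"turn": 0},
    {"tx": 0.0084,"ty": -0.0004,"tz": 0,"turn": 0},
    {"tx": 0,"ty": 0,"tz": 0,"turn": 0},
    {"tx": 0,"ty": 0,"tz": 0,"turn": 0},
  ],
  gripper=0.35,
)

```text
time_s: 18.25
position: [0.5699, 0.0425, 0.1647]
tcp_rot: [[0.042, 0.999, -0.0], [0.999, -0.042, 0.0], [0.0, -0.0, -1.0]]
force: [-0.2, -0.1, 0.5]
opening: 0.347
```

```bash
python3 - <<'E'
from h import *
import pickle
p=vision.capture("wrist"); s=bot.read_state(); print(s["time_s"],np.round(s["position"],4),s["force"],s["opening"],s["moment"])
save(p,"w14",1.5)
pickle.dump({a:p[a] for a in ["pixels","fx","fy","cx","cy","extrinsics"]},open("pw14.pkl","wb"))
for x in (.5392,.5522,.5652): print(proj(p,[x,.044-(x-.5522)*.04,.101])*1.5)
print(proj(p,[.52,.046,.073])*1.5)
E
```

```text
18.3 [0.5696 0.0426 0.1646] [-0.39939756  0.48467534 -0.51536816] 0.3520704525452486 [0.09351978 0.0132696  0.0143637 ]
[386.15029317 302.76674374]
[386.19809897 333.31425858]
[386.2437212  362.46649478]
[387.47041597 241.18614338]
```

View pics/w14.png

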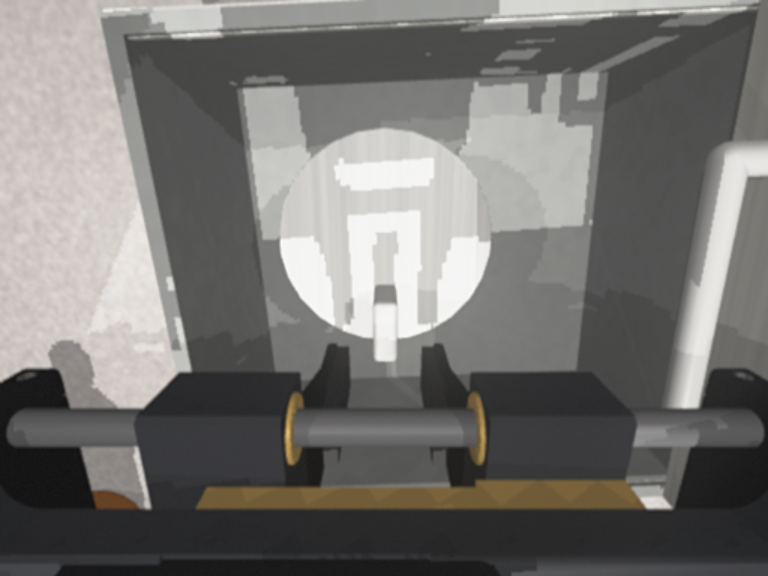

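Request:
play_rows(
  series=[
    {"tx": 0,"ty": 0,"tz": 0,"turn": 0},
    {"tx": 0,"ty": 0,"tz": 0,"turn": 0},
    {"tx": 0,"ty": 0,"tz": 0,"turn": 0},
    {"tx": 0,"ty": 0,"tz": 0,"turn": 0},
    {"tx": 0,"ty": 0,"tz": 0,"turn": 0},
  ],
  gripper=0.08,
)

```text
time_s: 18.8
position: [0.5697, 0.0425, 0.1649]
tcp_rot: [[0.042, 0.999, -0.0], [0.999, -0.042, 0.0], [0.0, -0.0, -1.0]]
force: [0.0, -0.1, 0.2]
opening: 0.091
```

Request:
play_rows(
  series=[
    {"tx": -0.0006,"ty": 0,"tz": 0.0012,"turn": 0},
    {"tx": -0.0006,"ty": 0,"tz": 0.0012,"turn": 0},
    {"tx": -0.0006,"ty": 0,"tz": 0.0012,"turn": 0},
    {"tx": -0.0006,"ty": 0,"tz": 0.0012,"turn": 0},
  ],
)

```text
time_s: 19.2
position: [0.568, 0.0425, 0.1689]
tcp_rot: [[0.042, 0.999, 0.0], [0.999, -0.042, -0.0], [-0.0, 0.0, -1.0]]
force: [1.1, 0.3, -0.3]
opening: 0.095
```

```bash
python3 - <<'E'
from h import *
import pickle
p=vision.capture("wrist"); s=bot.read_state(); print(s["time_s"],np.round(s["position"],4),s["force"],s["opening"],s["moment"])
save(p,"w15",1.5)
E
```

```text
19.25 [0.5679 0.0425 0.169 ] [ 0.1246143   0.0328441  -0.57647264] 0.09270615279309027 [ 0.04847982 -0.07898945 -0.05398103]
```

View pics/w15.png

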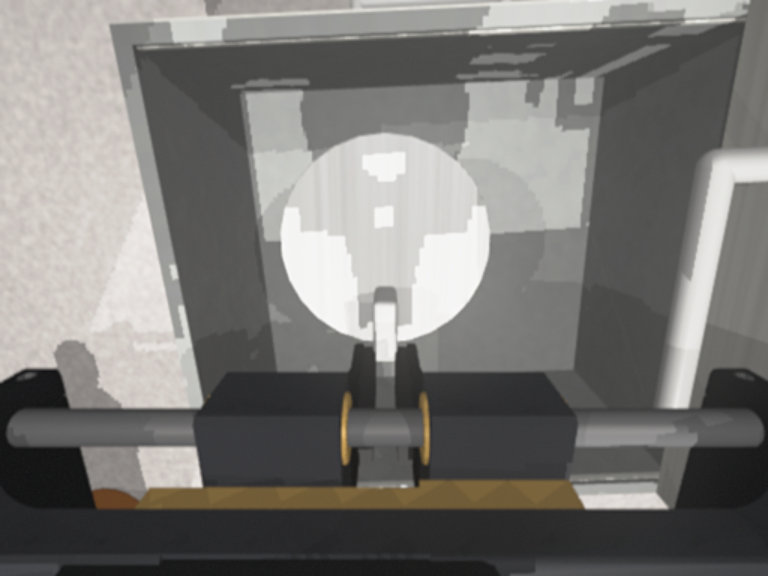

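Request:
play_rows(
  series=[
    {"tx": -0.0013,"ty": 0,"tz": 0.0027,"turn": 0},
    {"tx": -0.0013,"ty": 0,"tz": 0.0027,"turn": 0},
    {"tx": -0.0013,"ty": 0,"tz": 0.0027,"turn": 0},
    {"tx": -0.0013,"ty": 0,"tz": 0.0027,"turn": 0},
    {"tx": -0.0014,"ty": 0,"tz": 0.0026,"turn": 0},
    {"tx": -0.0014,"ty": 0,"tz": 0.0026,"turn": 0},
  ],
)

```text
time_s: 19.85
position: [0.5612, 0.0425, 0.1817]
tcp_rot: [[0.042, 0.999, -0.0], [0.999, -0.042, 0.0], [-0.0, -0.0, -1.0]]
force: [-0.9, -0.0, -1.3]
opening: 0.093
```

```bash
python3 - <<'E'
from h import *
import pickle
p=vision.capture("wrist"); s=bot.read_state(); print(s["time_s"],np.round(s["position"],4),s["force"],s["opening"],s["moment"])
save(p,"w16",1.5)
E
```

```text
19.9 [0.5612 0.0425 0.182 ] [ 0.09381041 -0.03312308 -1.00037418] 0.09236219750329758 [-0.02657127  0.01821095  0.00965805]
```

View pics/w16.png

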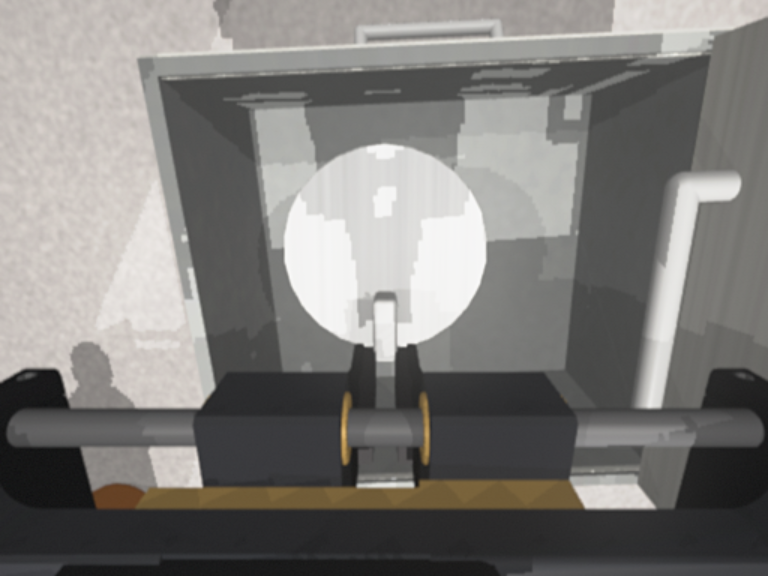

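```bash
python3 - <<'E'
from h import *
p=vision.capture("wrist"); save(p,"w17",1.5)
# lid model: pivot far-bottom edge at (.473, .048, .068); tilt phi
for phi in (0,.05,.1,.15,.2,.25):
  for px in (.473,.476):
    R=np.array([[np.cos(phi),0,-np.sin(phi)],[0,1,0],[np.sin(phi),0,np.cos(phi)]])
    c=lambda q: proj(p,R@np.array(q)+np.array([px,.046,.068]))*1.5
    print(phi,px,"far top",c([0,0,.005]).round(),"wide",c([.047,.047,.005]).round(),c([.047,-.047,.005]).round(),"lugtop in/out",c([.066,0,.033]).round(),c([.092,0,.033]).round())
E
```

```text
0 0.473 far top [384. 151.] wide [484. 248.] [292. 256.] lugtop in/out [390. 308.] [392. 362.]
0 0.476 far top [384. 158.] wide [484. 254.] [293. 262.] lugtop in/out [390. 315.] [393. 368.]
0.05 0.473 far top [384. 150.] wide [485. 249.] [291. 257.] lugtop in/out [390. 307.] [392. 363.]
0.05 0.476 far top [384. 157.] wide [485. 255.] [292. 263.] lugtop in/out [390. 314.] [393. 369.]
0.1 0.473 far top [384. 150.] wide [487. 249.] [290. 257.] lugtop in/out [390. 305.] [392. 363.]
0.1 0.476 far top [384. 157.] wide [486. 255.] [290. 263.] lugtop in/out [390. 312.] [393. 370.]
0.15 0.473 far top [384. 149.] wide [488. 249.] [289. 257.] lugtop in/out [390. 303.] [392. 364.]
0.15 0.476 far top [384. 156.] wide [488. 255.] [289. 263.] lugtop in/out [390. 310.] [393. 370.]
0.2 0.473 far top [384. 148.] wide [489. 248.] [287. 257.] lugtop in/out [390. 300.] [392. 363.]
0.2 0.476 far top [384. 155.] wide [489. 255.] [288. 263.] lugtop in/out [390. 307.] [393. 369.]
0.25 0.473 far top [384. 148.] wide [490. 248.] [286. 256.] lugtop in/out [390. 297.] [392. 362.]
0.25 0.476 far top [384. 155.] wide [490. 254.] [287. 262.] lugtop in/out [390. 304.] [392. 368.]
```

Request:
play_rows(
  series=[
    {"tx": -0.0015,"ty": 0,"tz": 0.0025,"turn": 0},
    {"tx": -0.0015,"ty": 0,"tz": 0.0025,"turn": 0},
    {"tx": -0.0017,"ty": 0,"tz": 0.0025,"turn": 0},
    {"tx": -0.0017,"ty": 0,"tz": 0.0025,"turn": 0},
    {"tx": 0,"ty": 0,"tz": 0,"turn": 0},
  ],
)

```text
time_s: 20.45
position: [0.5562, 0.0425, 0.1899]
tcp_rot: [[0.042, 0.999, 0.0], [0.999, -0.042, -0.0], [-0.0, 0.0, -1.0]]
force: [0.0, 0.6, -1.1]
opening: 0.093
```

```bash
python3 - <<'E'
from h import *
p=vision.capture("wrist"); save(p,"w18",1.5); s=bot.read_state(); print(s["time_s"],np.round(s["position"],4),s["force"],s["opening"])
p=vision.capture("scene"); im=p["pixels"][120:250,220:360]; cv2.imwrite("pics/s18.png",cv2.resize(im,None,fx=5,fy=5,interpolation=cv2.INTER_CUBIC))
E
```

```text
20.5 [0.5563 0.0425 0.1897] [ 0.31276959 -0.33092084 -0.68174259] 0.08915942645909228
```

View pics/w18.png

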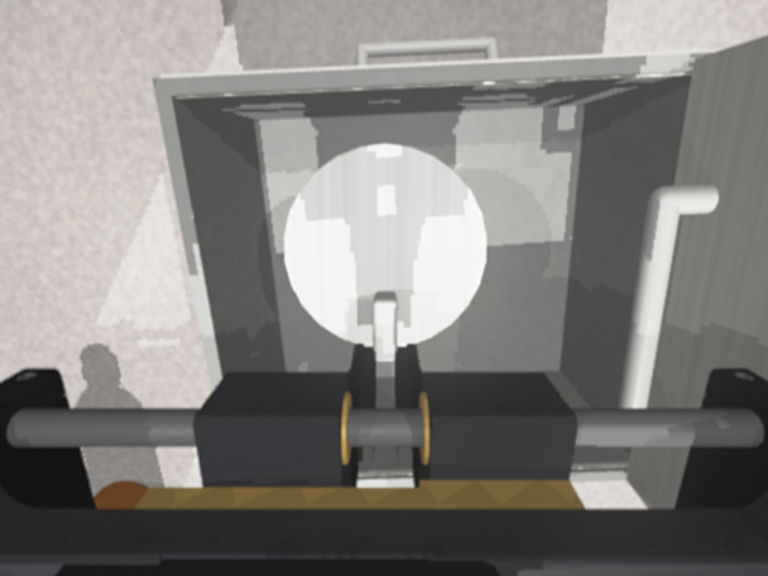

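View pics/s18.png

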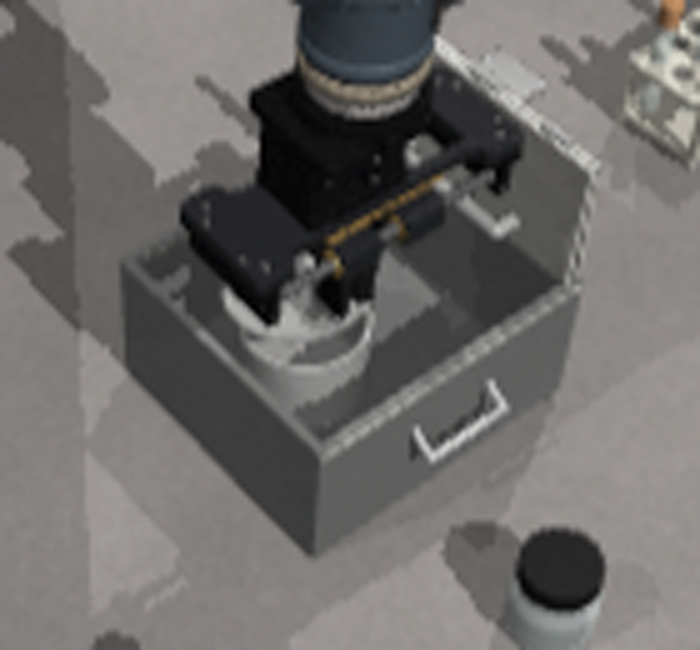

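```bash
python3 - <<'E'
from h import *
p=vision.capture("wrist"); 
g=np.array([.5494,.044,.1231]); c0=np.array([.5067,.0455,.0931])
for phi in (0,.04,.08,.12,.16,.2,.25,.3):
    R=np.array([[np.cos(phi),0,-np.sin(phi)],[0,1,0],[np.sin(phi),0,np.cos(phi)]])
    f=lambda q: proj(p,g+R@(np.array(q)+c0-g))*1.5
    th=np.linspace(0,2*np.pi,200); E=np.array([f([.047*np.cos(t),.047*np.sin(t),.005]) for t in th])
    far=(g+R@(np.array([-.047,0,0])+c0-g))
    print(phi,"rows",E[:,1].min().round(),"cols",E[:,0].min().round(),E[:,0].max().round(),"w",(E[:,0].max()-E[:,0].min()).round(),"lug",f([.019,0,.033]).round(),f([.045,0,.033]).round(),"far z",far.round(4))
E
```

```text
0 rows 128.0 cols 280.0 493.0 w 213.0 lug [389. 303.] [391. 363.] far z [0.4597 0.0455 0.0931]
0.04 rows 131.0 cols 281.0 492.0 w 211.0 lug [389. 302.] [391. 363.] far z [0.461  0.0455 0.0895]
0.08 rows 135.0 cols 282.0 491.0 w 208.0 lug [389. 301.] [391. 362.] far z [0.4624 0.0455 0.086 ]
0.12 rows 139.0 cols 284.0 490.0 w 206.0 lug [389. 300.] [391. 362.] far z [0.4639 0.0455 0.0826]
0.16 rows 143.0 cols 285.0 489.0 w 204.0 lug [388. 300.] [391. 362.] far z [0.4656 0.0455 0.0792]
0.2 rows 147.0 cols 286.0 488.0 w 202.0 lug [388. 299.] [391. 362.] far z [0.4674 0.0455 0.0759]
0.25 rows 152.0 cols 287.0 487.0 w 200.0 lug [388. 298.] [391. 361.] far z [0.4699 0.0455 0.0718]
0.3 rows 158.0 cols 288.0 486.0 w 198.0 lug [388. 298.] [391. 361.] far z [0.4726 0.0455 0.0679]
```

Request:
play_rows(
  series=[
    {"tx": 0,"ty": 0,"tz": 0.012,"turn": 0},
    {"tx": 0,"ty": 0,"tz": 0.025,"turn": 0},
    {"tx": 0,"ty": 0,"tz": 0.035,"turn": 0},
    {"tx": 0,"ty": 0,"tz": 0.035,"turn": 0},
    {"tx": 0,"ty": 0,"tz": 0.02,"turn": 0},
    {"tx": 0,"ty": 0,"tz": 0.01,"turn": 0},
  ],
)

```text
time_s: 21.2
position: [0.5571, 0.0425, 0.3016]
tcp_rot: [[0.042, 0.999, 0.004], [0.999, -0.042, -0.001], [-0.0, 0.004, -1.0]]
force: [0.2, 0.4, -1.3]
opening: 0.092
```

Request:
play_rows(
  series=[
    {"tx": -0.003,"ty": -0.015,"tz": 0,"turn": 0},
    {"tx": -0.006,"ty": -0.037,"tz": 0,"turn": 0},
    {"tx": -0.007,"ty": -0.045,"tz": 0,"turn": 0},
    {"tx": -0.007,"ty": -0.045,"tz": 0,"turn": 0},
    {"tx": -0.007,"ty": -0.045,"tz": 0,"turn": 0},
    {"tx": -0.007,"ty": -0.045,"tz": 0,"turn": 0},
    {"tx": -0.007,"ty": -0.045,"tz": 0,"turn": 0},
    {"tx": -0.007,"ty": -0.045,"tz": 0,"turn": 0},
    {"tx": -0.007,"ty": -0.045,"tz": 0,"turn": 0},
    {"tx": -0.007,"ty": -0.045,"tz": 0,"turn": 0},
  ],
)

```text
time_s: 22.2
position: [0.5027, -0.2888, 0.2976]
tcp_rot: [[0.043, 0.999, -0.003], [0.999, -0.043, 0.002], [0.002, -0.003, -1.0]]
force: [0.5, 0.7, -1.5]
opening: 0.096
```

Request:
play_rows(
  series=[
    {"tx": -0.005,"ty": -0.026,"tz": 0,"turn": 0},
    {"tx": -0.0035,"ty": -0.0133,"tz": 0,"turn": 0},
    {"tx": 0,"ty": 0,"tz": 0,"turn": 0},
    {"tx": 0,"ty": 0,"tz": 0,"turn": 0},
  ],
)

```text
time_s: 22.6
position: [0.497, -0.3176, 0.2984]
tcp_rot: [[0.042, 0.999, -0.001], [0.999, -0.042, 0.002], [0.002, -0.001, -1.0]]
force: [-0.5, 0.1, -0.9]
opening: 0.093
```

```bash
python3 - <<'E'
from h import *
import pickle
p=vision.capture("wrist"); save(p,"w19",1.5); s=bot.read_state(); print(s["time_s"],np.round(s["position"],4),s["force"],s["opening"],np.round(s["tcp_rot"],3).tolist())
q=vision.capture("scene"); save(q,"s19",1.5)
pickle.dump({n:{a:v[a] for a in ["pixels","fx","fy","cx","cy","extrinsics"]} for n,v in (("wrist",p),("scene",q))},open("p19.pkl","wb"))
E
```

```text
22.65 [ 0.4973 -0.3172  0.2986] [-0.33499508  0.31626656 -1.38823513] 0.08991059212885223 [[0.041, 0.999, -0.001], [0.999, -0.041, 0.002], [0.002, -0.001, -1.0]]
```

View pics/w19.png

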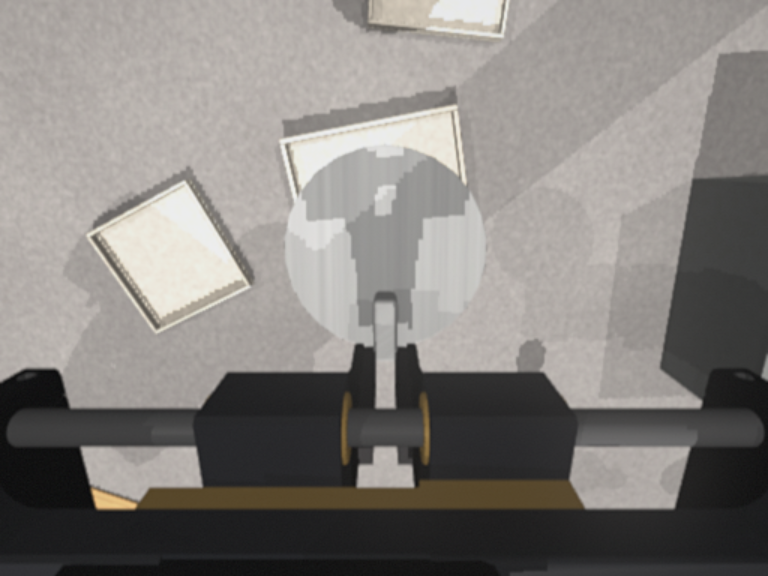

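View pics/s19.png

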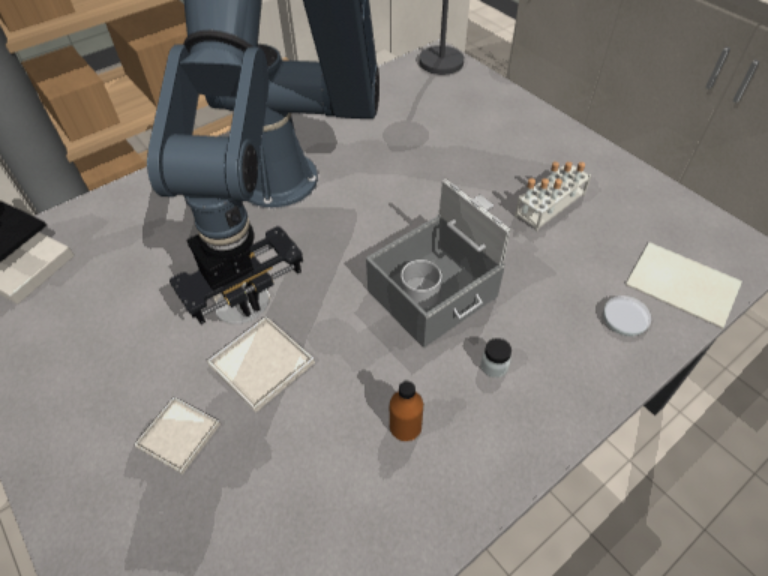

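```bash
python3 - <<'E'
from h import *
import pickle
P=pickle.load(open("p19.pkl","rb"));S=P["scene"];W=P["wrist"]
f=1.5
C=[onz(S,((u+.5)/f-.5,(v+.5)/f-.5),.018) for u,v in ((208,363),(266,319),(314,360),(257,409))]
print(np.round(C,3)); print(np.mean(C,0))
for u,v in ((280,140),(458,107)): print(onz(W,((u+.5)/f-.5,(v+.5)/f-.5),.018))
T=pickle.load(open("p0.pkl","rb"))["top"]
for u,v in ((480,288),(545,281),(554,348),(489,357)): print("top",onz(T,((u+.5)/f-.5,(v+.5)/f-.5),.018))
E
```

```text
[[ 0.398 -0.403  0.018]
 [ 0.378 -0.258  0.018]
 [ 0.523 -0.235  0.018]
 [ 0.546 -0.378  0.018]]
[ 0.46132345 -0.31836782  0.018     ]
[ 0.39285068 -0.39986987  0.018     ]
[ 0.37383586 -0.25186367  0.018     ]
top [ 0.51679373 -0.23414869  0.018     ]
top [ 0.53152963 -0.3807885   0.018     ]
top [ 0.38187113 -0.39321894  0.018     ]
top [ 0.36343313 -0.24889775  0.018     ]
```

Request:
play_rows(
  series=[
    {"tx": 0.002,"ty": -0.002,"tz": -0.02,"turn": 0},
    {"tx": 0.002,"ty": -0.002,"tz": -0.035,"turn": 0},
    {"tx": 0,"ty": 0,"tz": -0.045,"turn": 0},
    {"tx": 0,"ty": 0,"tz": -0.045,"turn": 0},
    {"tx": 0,"ty": 0,"tz": -0.033,"turn": 0},
    {"tx": 0,"ty": 0,"tz": -0.02,"turn": 0},
    {"tx": 0,"ty": 0,"tz": -0.0065,"turn": 0},
    {"tx": 0,"ty": 0,"tz": 0,"turn": 0},
  ],
)

```text
time_s: 23.5
position: [0.5009, -0.3207, 0.1351]
tcp_rot: [[0.041, 0.999, -0.001], [0.999, -0.041, 0.001], [0.001, -0.001, -1.0]]
force: [0.8, -0.7, -0.8]
opening: 0.096
```

```bash
python3 - <<'E'
from h import *
p=vision.capture("wrist"); save(p,"w20",1.5); s=bot.read_state(); print(s["time_s"],np.round(s["position"],4),s["force"],s["opening"])
E
```

```text
23.55 [ 0.5013 -0.3212  0.136 ] [ 0.34090466 -0.71142952 -0.94712547] 0.0901807830856475
```

View pics/w20.png

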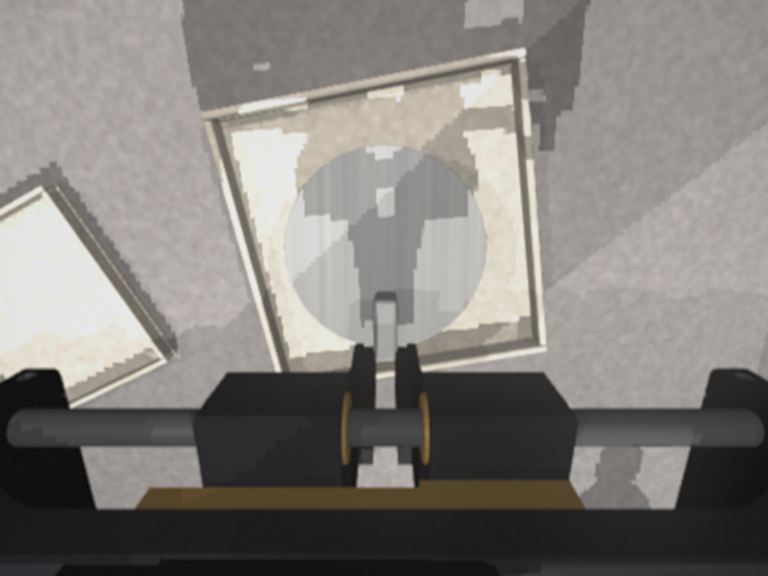

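Request:
play_rows(
  series=[
    {"tx": 0,"ty": 0,"tz": -0.005,"turn": 0},
    {"tx": 0,"ty": 0,"tz": -0.005,"turn": 0},
    {"tx": 0,"ty": 0,"tz": -0.004,"turn": 0},
    {"tx": 0,"ty": 0,"tz": -0.004,"turn": 0},
    {"tx": 0,"ty": 0,"tz": 0,"turn": 0},
  ],
)

```text
time_s: 24.05
position: [0.5005, -0.3216, 0.1207]
tcp_rot: [[0.042, 0.999, -0.001], [0.999, -0.042, 0.001], [0.001, -0.001, -1.0]]
force: [-0.4, 0.2, -0.2]
opening: 0.091
```

Request:
play_rows(
  series=[
    {"tx": 0.001,"ty": 0,"tz": -0.0025,"turn": 0},
    {"tx": 0.0015,"ty": 0,"tz": -0.0025,"turn": 0},
    {"tx": 0.0015,"ty": 0,"tz": -0.0025,"turn": 0},
    {"tx": 0,"ty": 0,"tz": 0,"turn": 0},
  ],
)

```text
time_s: 24.45
position: [0.5042, -0.3217, 0.1149]
tcp_rot: [[0.042, 0.999, 0.0], [0.999, -0.042, -0.0], [-0.0, 0.0, -1.0]]
force: [1.3, -0.2, -1.2]
opening: 0.09
```

```bash
python3 - <<'E'
from h import *
p=vision.capture("wrist"); save(p,"w21",1.5); s=bot.read_state(); print(s["time_s"],np.round(s["position"],4),s["force"],s["opening"])
E
```

```text
24.5 [ 0.5041 -0.3218  0.115 ] [ 0.19402233 -0.06353269 -0.80393791] 0.09330480680431186
```

View pics/w21.png

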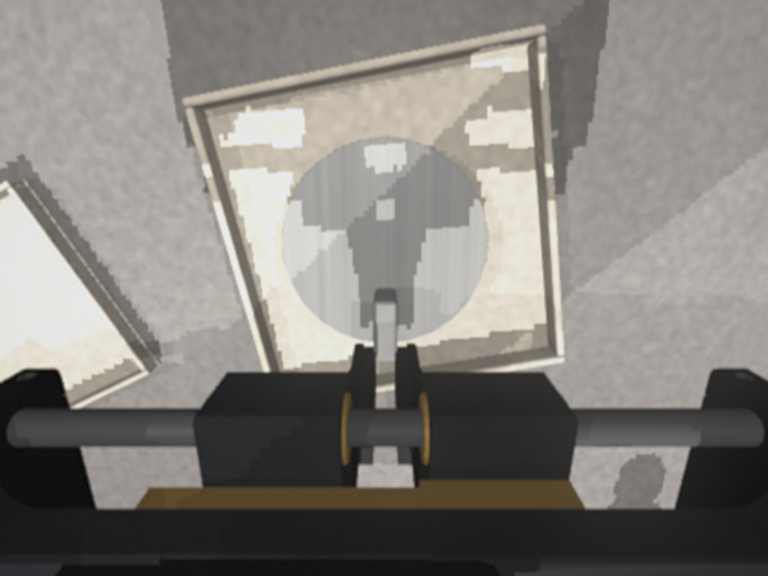

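Request:
play_rows(
  series=[
    {"tx": 0.0012,"ty": 0,"tz": -0.002,"turn": 0},
    {"tx": 0.0012,"ty": 0,"tz": -0.002,"turn": 0},
    {"tx": 0.001,"ty": 0,"tz": -0.002,"turn": 0},
    {"tx": 0.001,"ty": 0,"tz": -0.002,"turn": 0},
    {"tx": 0,"ty": 0,"tz": 0,"turn": 0},
  ],
)

```text
time_s: 25.0
position: [0.5076, -0.3217, 0.1085]
tcp_rot: [[0.042, 0.999, 0.0], [0.999, -0.042, -0.0], [-0.0, 0.0, -1.0]]
force: [0.0, -0.4, -0.1]
opening: 0.089
```

Request:
play_rows(
  series=[
    {"tx": 0,"ty": 0,"tz": -0.001,"turn": 0},
    {"tx": 0,"ty": 0,"tz": 0,"turn": 0},
  ],
)

```text
time_s: 25.2
position: [0.5077, -0.3219, 0.108]
tcp_rot: [[0.042, 0.999, 0.001], [0.999, -0.042, -0.0], [-0.0, 0.001, -1.0]]
force: [0.6, 0.7, -1.3]
opening: 0.094
```

```bash
python3 - <<'E'
from h import *
p=vision.capture("wrist"); save(p,"w22",1.5); s=bot.read_state(); print(s["time_s"],np.round(s["position"],4),s["force"],s["opening"])
E
```

```text
25.25 [ 0.5077 -0.3219  0.1081] [0.70041246 0.56465344 0.47164644] 0.09169165292554927
```

View pics/w22.png

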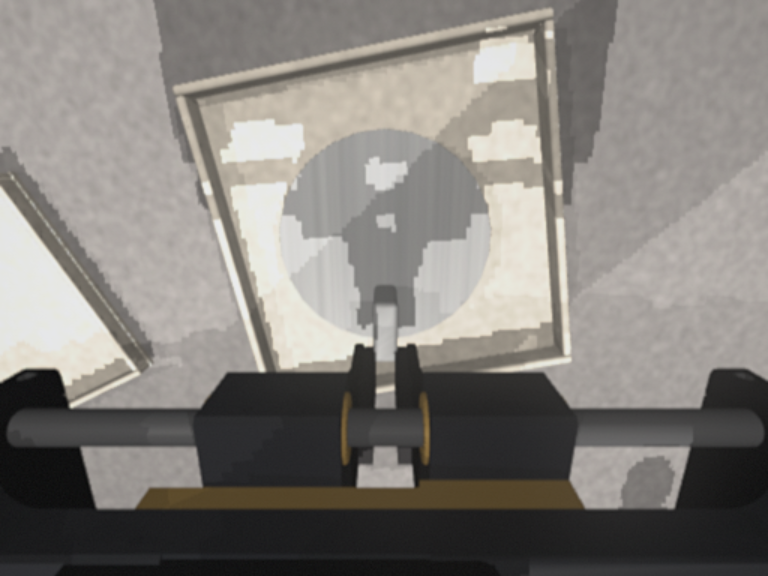

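Request:
play_rows(
  series=[
    {"tx": 0.0003,"ty": 0,"tz": -0.001,"turn": 0},
    {"tx": 0,"ty": 0,"tz": 0,"turn": 0},
  ],
)

```text
time_s: 25.45
position: [0.5079, -0.3219, 0.1077]
tcp_rot: [[0.042, 0.999, 0.001], [0.999, -0.042, -0.001], [-0.001, 0.001, -1.0]]
force: [-0.9, 0.3, 4.7]
opening: 0.089
```

Request:
play_rows(
  series=[
    {"tx": 0,"ty": 0,"tz": -0.001,"turn": 0},
    {"tx": 0,"ty": 0,"tz": 0,"turn": 0},
  ],
)

```text
time_s: 25.65
position: [0.5084, -0.322, 0.1075]
tcp_rot: [[0.042, 0.999, 0.002], [0.999, -0.042, -0.001], [-0.001, 0.002, -1.0]]
force: [0.9, 1.8, 7.3]
opening: 0.09
```

Request:
play_rows(
  series=[
    {"tx": 0,"ty": 0,"tz": 0.0015,"turn": 0},
    {"tx": 0,"ty": 0,"tz": 0,"turn": 0},
  ],
)

```text
time_s: 25.85
position: [0.5078, -0.3218, 0.1078]
tcp_rot: [[0.042, 0.999, 0.0], [0.999, -0.042, -0.0], [-0.0, 0.0, -1.0]]
force: [-0.1, -0.4, 3.9]
opening: 0.093
```

Request:
play_rows(
  series=[
    {"tx": 0,"ty": 0,"tz": 0,"turn": 0},
    {"tx": 0,"ty": 0,"tz": 0,"turn": 0},
    {"tx": 0,"ty": 0,"tz": 0,"turn": 0},
    {"tx": 0,"ty": 0,"tz": 0,"turn": 0},
    {"tx": 0,"ty": 0,"tz": 0.01,"turn": 0},
    {"tx": 0,"ty": 0,"tz": 0.04,"turn": 0},
    {"tx": -0.02,"ty": -0.02,"tz": 0.05,"turn": 0},
    {"tx": -0.03,"ty": -0.03,"tz": 0.04,"turn": 0},
    {"tx": -0.03,"ty": -0.03,"tz": 0.02,"turn": 0},
    {"tx": 0,"ty": 0,"tz": 0,"turn": 0},
  ],
  gripper=0.35,
)

```text
time_s: 26.85
position: [0.4425, -0.3898, 0.2393]
tcp_rot: [[0.046, 0.999, 0.004], [0.999, -0.046, -0.007], [-0.007, 0.004, -1.0]]
force: [0.4, -0.9, -0.1]
opening: 0.352
```

```bash
python3 - <<'E'
from h import *
p=vision.capture("wrist"); save(p,"w23",1.5); s=bot.read_state(); print(s["time_s"],np.round(s["position"],4),s["force"],s["opening"])
q=vision.capture("scene"); save(q,"s23",1.5)
im=q["pixels"][120:250,220:360]; cv2.imwrite("pics/s23c.png",cv2.resize(im,None,fx=5,fy=5,interpolation=cv2.INTER_CUBIC))
q=vision.capture("top"); save(q,"t23",1.5)
E
```

```text
26.9 [ 0.443  -0.3877  0.2377] [-0.17872412 -0.14673254 -0.39819846] 0.3489385974351861
```

View pics/w23.png

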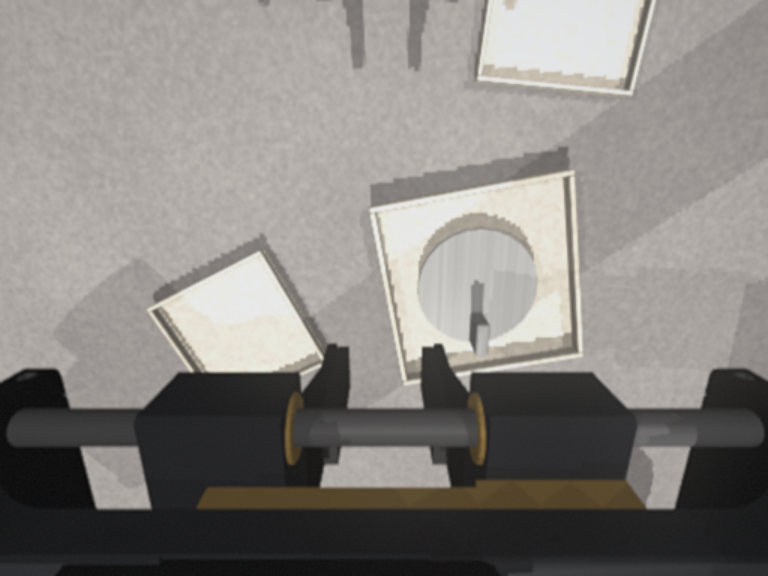

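View pics/s23.png

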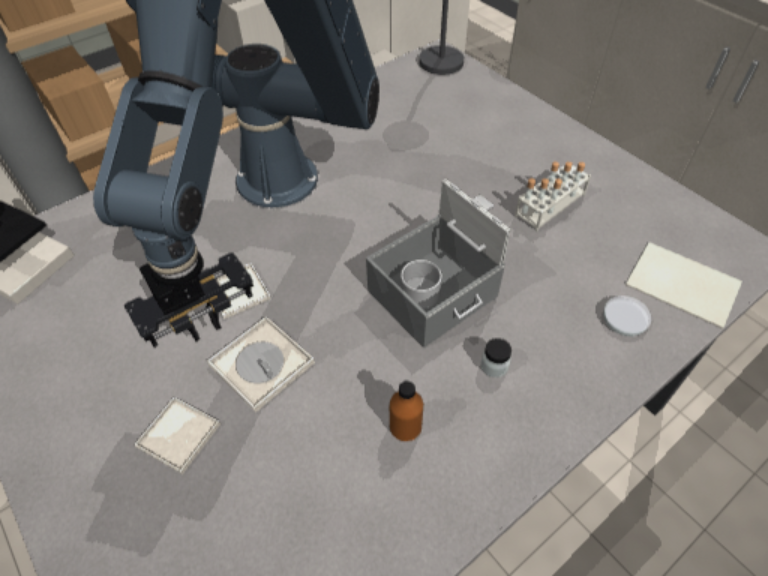

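View pics/s23c.png

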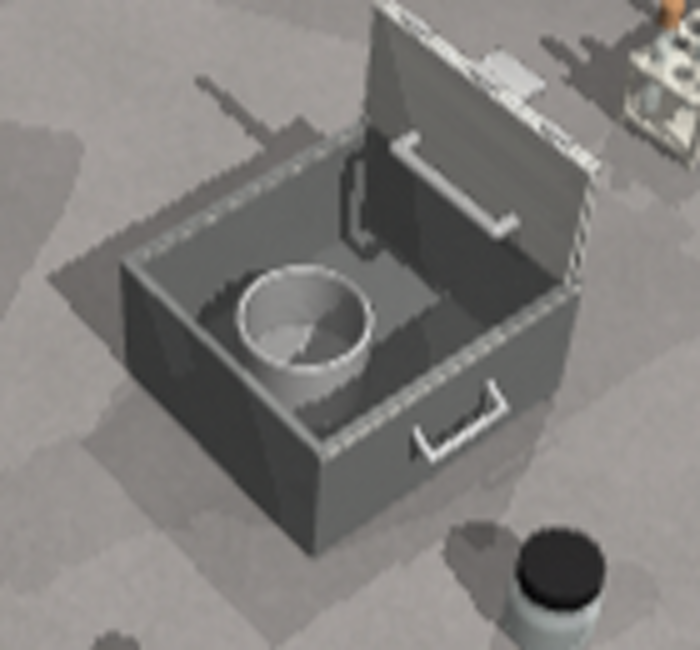

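View pics/t23.png

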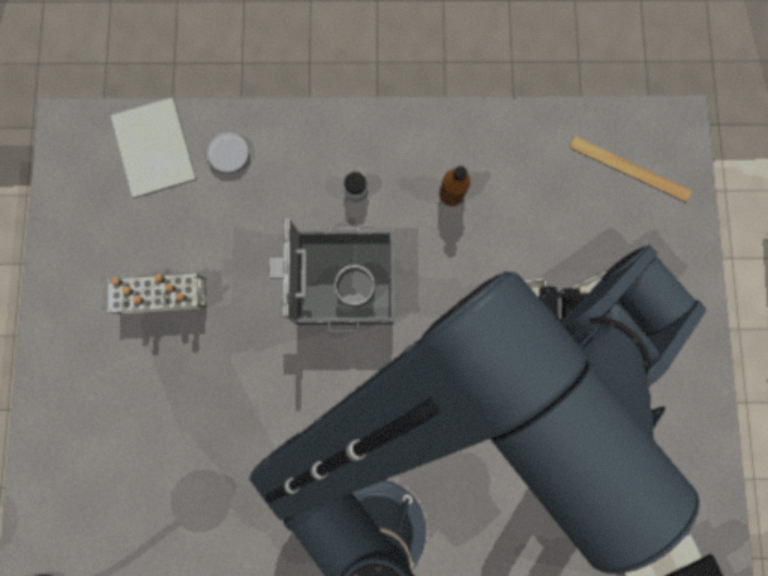

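```bash
python3 - <<'E'
from h import *
P=nets.masks_of
q=vision.capture("scene")
print("canister rim scene",onz(q,((306.5)/5-.5+220,(317.5)/5-.5+120),.068))
s=bot.read_state(); print(s["time_s"],s["force"],np.abs(s["qvel"]).max())
print(bot.hand_in())
E
```

```text
canister rim scene [0.51962268 0.04441729 0.068     ]
27.05 [-0.29210839  1.15097175 -0.01064298] 0.8601204671537259
the job is handed in; nothing more can be done
None
```

The cover is folded back, the lid lies flat in the large white tray with the lug up, and the job is handed in at about 27 s of the 72 s allowed. One thing to know: my first attempt briefly lifted the lid straight up instead of tipping it.

- **Cover:** I gripped the pull and followed its arc to a fold of about 1.3 rad. I then pushed the rest of the way on panel B near the knuckle, not on the bar. The arm cannot tilt here, so its body would have hit the upright panel at bar height. The stop was felt at about 11 N, and I backed off at once.
- **Lid, first try:** With a full grip on the lug, the lid came up level by about 8 mm. I put it back on the canister and let go.
- **Lid, second try:** I gripped only the outer top corner of the lug. The wrist images show the lug side tipping up about 9–10°. I took the far edge to be on the rim then, going by the lift height. The last step of the tip then raised the far edge about 10 mm instead of tilting it further.
- **Placing:** I lowered the lid far edge first, eased it level, pressed it down with about 7 N, then released it.

**Last checks:**
- The cover is upright with its panels together.
- The canister is open and standing where it was: (0.520, 0.044) m, against (0.520, 0.046) m before.
- The lid is near the tray's centre.
- The rack, flask and jar look unmoved, and the robot was touching nothing.
- The tray-centre estimates from different cameras disagreed by about 10 mm, which is well inside the 24 mm of room around the lid.

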